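# Uncover the ball seat and seat the round-bottomed vice

## Robot

A 6-joint arm with a two-finger parallel gripper is mounted at the origin on the work surface. World frame = base frame: x ahead of the robot, y to its left, z up, the work surface at z = 0. Lengths are in m, angles in rad, forces in N, time in s.
With the tool pointing down it reaches from about 0.225 to 0.875 m from the base axis. Payload 3.4 kg.
Tool frame: the origin (TCP) lies between the finger pads; the fingertips stand 11 mm ahead of it and the grasp point (between the pads) lies 8 mm behind it; z points along the fingers, y is the direction in which the jaws open and shut (so a half turn about z gives the same grasp; the last joint's range is limited). The gripper opens to 85 mm and grips with 20 to 120 N. Pads are 22 mm wide; open, the fingers measure 114 mm over their backs; the gripper's body (76 mm by 85 mm) begins 54 mm behind the grasp point. The pads swing forward as they close: fully open they stand 13 mm farther back than shut.
Start: joints at [1.069, 0.276, 1.505, -0, 1.361, -0.121], TCP at [0.214, 0.534, 0.242] pointing down, gripper open.
Joint ranges: [-2.89, 2.89], [-0.75, 2.08], [0.22, 2.7], [-1.18, 4.32], [0.11, 2.71], [-2.7, 2.7]. Speed limits (rad/s): [2.57, 2.57, 3.14, 3.14, 3.14, 3.14].

## Interface

Orientations are given as a unit quaternion [w, x, y, z].
In Python, from rig import manip gives the robot as it stands. The module is installed in compiled form; this text tells all that it offers.
- The arm moves only by the tool move_arm, never from a script. Its argument "series" is a list that holds one entry, the list of rows, each a list of 7 numbers: the shift along the world's x, y, z in m, then the turn, a rotation vector about the world's x, y, z in rad, then the finger opening in m, from 0 to 0.0854. A call has 1 to 20 rows; each row shifts and turns the commanded pose from where the row before left it; what a row does not reach is not made up. A row lasts 1/12 s, in which the tool goes at most 41.7 mm and 7.16 degrees, less where a joint would pass 70% of its speed; a pose out of reach is approached as far as the arm can. A call with a gripper value outside its range is refused whole. The fingers move at their own pace and stop on an object; "newtons" is the grip in N (left out, the last holds). Time passes only in rows, so rows that do not move let the fingers close. It gives the time, the measured TCP pose, the force and the opening at its end, in the units of the state.
- manip.get_state(): the state, without advancing time (a new reading comes with each control period).
- manip.get_image(name): name is "scene" or "top" or "wrist"; returns a dict with "color" (480x640x3 uint8, red, green, blue), "fx", "fy", "cx", "cy" (pixels), "R" (3x3) and "t" (3): a world point X has camera coordinates R X + t; the wrist camera has in their place "tool_from_camera" (4x4, takes a point from camera to tool coordinates, whose origin is the TCP and whose axes are the flange's). Camera axes: x right, y down, z forward; pixel columns grow to the right and rows downward; lengths in m; the calibration is good to about 2 mm. A picture is of the moment at which its call begins: read the wrist's pose just before it. There is no depth.
- manip.sign_off(): hands the job in, once; it reports no verdict.
The state is a dict: "clock": time; "qpos": joint angles; "qd": joint speeds; "effort": joint torques, N m; "position": TCP position; "ee_rot": TCP orientation; "contact_force": force on the tool from outside, world axes, zero at the start; "moment": the same for the moment, N m; "width": finger opening in m.
Only numpy, scipy, OpenCV 4.12 (cv2) and the standard library are available. Lean on these libraries where they do the work, as an engineer would, in place of code of your own. Each camera call takes 0.05 s, during which the arm holds its last target.

## Task

Use the scraper to lever up the stuck dust cover of the grey ball-seat housing, blade under the tongue at its front, and swing it right back past upright; keep the gripper itself off the cover. Lay the scraper back down on the bench. Then take the small vice with the round, domed base and set it gently into the dished seat, settled fully home and standing upright, and let go; the block-footed vice, the carton and the bottle stay as they are.

Things in the scene. Friction and masses are not known exactly. Their poses are not given: they have to be found in the camera images.
- seat: Low grey square housing fixed to the bench, 130 x 130 x 60 mm high, origin at the centre of its underside, z up, x from its front (tongue side) to its hinge side. In its top, on the axis, a dished aluminium seat: mouth 100 mm across at 60 mm height, narrowing as a cone of about 50 degrees to the horizontal. The cover hides it at first.
- seat_center (a point): Point on the axis of the seat, 67.5 mm above the bench, where the centre of the domed vice's ball (point ball_center) lies when the vice is fully home. Fixed in the housing, same axes.
- cover (a joint): Angle (rad) of the steel dust cover: 0 shut, starts at 0 to 0.08, stop at 2.0; opening lifts its front up and back. Hinge axis along the housing's y at its x = 68, z = 62 mm. Plate 5 mm thick, 130 wide, reaching 133 mm from the hinge; shut, its underside is at hinge height. No handle, only the tongue at its front. Stiff hinge (0.13 N m friction, under 2 N at the tongue): stays where left.
- cover_lip (a point): Point on the underside of the cover's tongue, mid width, 142 mm from the hinge axis; moves with the cover. The tongue, 70 mm wide and 5 mm thick, ends 150 mm from the hinge and overhangs the housing's front face by 17 mm, with free air beneath.
- scraper: Stiff scraper lying on the bench, about 0.1 kg. Wooden handle 95 long x 22 wide x 32 mm high, then a flat steel blade 75 mm long in the open, 40 mm wide and 3 mm thick at half the handle's height. Origin at the centre of the handle's underside, x towards the blade, z up.
- scraper_tip (a point): Middle of the blade's end edge, 122.5 mm ahead of the scraper's origin and 16 mm above its underside; same axes as the scraper.
- ball_vice: The vice to seat, 0.5 to 0.8 kg, 97 mm high. Base: a ball of 42 mm radius cut to a 36 mm wide flat below (it stands on it) and a flat top 84 mm across at 46 mm height. Above it a neck 30 mm across and the jaw head from 53.5 to 97 mm height, 64 mm along x, 30 mm along y, flat sides facing +y and -y to grip. Origin at the centre of the flat underside, z up.
- ball_center (a point): Centre of the domed vice's ball, on its axis 38 mm above its underside.
- block_vice: Bystander: the other vice, same head and height, but with an 84 mm square flat foot 14 mm thick and a square block for its base. Origin at the centre of its underside.
- carton: Bystander: closed cardboard carton 90 x 60 x 70 mm high, origin at the centre of its underside.
- squeeze_bottle: Bystander: yellowish round bottle with a pointed nozzle, 60 mm across, 130 mm high, origin at the centre of its underside.
Mind the look-alikes: they are no part of the job. What is shaped like the ball_vice but green is not meant.

How it is judged:
On the way, in this order (a step that is already met when the one before it is completed fails the run):
1. the scraper is under the cover and has prised it up by more than 0.2 rad (value of joint cover above 0.2 rad and contact force between scraper and cover above 0.2 N), for 0.05 s.
2. the cover is swung back past upright (beyond 1.62 rad) (value of joint cover above 1.62 rad), for 0.2 s.
3. the scraper lies on the bench again (height (world z) of scraper below 0.03 m and height (world z) of scraper_tip below 0.04 m and contact force between scraper and the fingers below 0.1 N and linear speed of scraper below 0.03 m/s), for 0.2 s.
4. the domed vice is down in the seat (distance between ball_center and seat_center below 0.005 m), for 0.2 s.
At the end, for the whole second after the job is handed in: The domed vice rests in the seat with its ball centre within 5 mm of the seat's centre point, upright within 8 degrees and still; the cover stands open beyond 1.62 rad; the scraper lies still on the bench (distance between ball_center and seat_center below 0.005 m and angle between ball_vice's own z axis and vertical below 0.14 rad and linear speed of ball_vice below 0.02 m/s and value of joint cover above 1.62 rad and height (world z) of scraper below 0.03 m and height (world z) of scraper_tip below 0.04 m and linear speed of scraper below 0.03 m/s); the robot touches nothing.
It fails at once if the gripper or arm pushes on the cover itself (over 1 N) (contact force between any of the fingers, the arm and cover above 1 N).
It fails at once if the domed vice falls or is thrust into the seat faster than 0.5 m/s (a drop of more than about 13 mm) (distance between ball_center and seat_center below 0.025 m and linear speed of ball_vice above 0.5 m/s).
It fails at once if the domed vice is rammed into the seat (over 60 N) (contact force between ball_vice and seat above 60 N).
It fails at once if the domed vice is tipped over (angle between ball_vice's own z axis and vertical above 0.7 rad).
It fails at once if a bystander is moved by more than 20 mm (distance of any of block_vice, carton, squeeze_bottle from where it was at the start of the episode above 0.02 m).
It also fails if it takes over 69 s, if anything falls off the work surface, if the arm or the gripper's body presses on something with over 40 N, if the wrist force passes 120 N, or if a joint passes its speed limit or range.

## Working session

There is one attempt and no reset: what is moved stays moved. The work goes in short steps, Python scripts to look and compute and a tool call to move; the robot and the scene stay as the last step left them, time stands still between calls to the robot, and variables do not carry over. Pictures are saved under pics/ and viewed, and the job is handed in when it is done.

Besides the shell and the picture viewer there is one more tool, called after ">>>" by a JSON object that holds its "api" and its "payload". move_arm: Moves the arm, as the interface text tells. Its arguments: {"type":"object","properties":{"series":{"type":"array"},"newtons":{"type":"number"}},"required":["series"]}

```bash
mkdir -p pics; python3 - <<'E'
from rig import manip
import cv2,numpy as np
print(manip.get_state())
for n in ["scene","top","wrist"]:
    im=manip.get_image(n)
    cv2.imwrite(f"pics/{n}0.png",im["color"][:,:,::-1])
    print(n,{k:np.round(v,4).tolist() for k,v in im.items() if k!="color"})
    np.savez(f"{n}0.npz",**im)
E
```

```text
{'clock': 0.0, 'qpos': array([ 1.06900622e+00,  2.76580638e-01,  1.50617660e+00, -1.44337399e-05,
        1.36068246e+00, -1.21005123e-01]), 'qd': array([-2.55601284e-03,  7.70652931e-04, -4.17021300e-04, -6.81482707e-04,
       -1.96701591e-05, -1.20589999e-03]), 'effort': array([ 1.36129322e-03, -4.16763783e+01, -2.45804679e+01, -2.36628657e-04,
        1.09897097e-02, -1.69233408e-05]), 'position': array([0.2134558 , 0.53334485, 0.24143056]), 'ee_rot': array([-2.76240252e-04,  1.89242746e-01,  9.81929901e-01, -8.81269540e-04]), 'contact_force': array([-0.20558764,  0.02672267, -0.01716218]), 'moment': array([ 0.05256345, -0.04944763,  0.02262419]), 'width': 0.08553713937148295}
scene {'fx': 570.6615, 'fy': 570.6615, 'cx': 322.787, 'cy': 240.4953, 'R': [[-0.7408, 0.6717, 0.0063], [0.5174, 0.5765, -0.6324], [-0.4284, -0.4653, -0.7746]], 't': [0.3744, -0.2648, 1.4269]}
top {'fx': 604.0423, 'fy': 604.0423, 'cx': 315.0507, 'cy': 244.564, 'R': [[-0.0005, -1.0, -0.009], [-0.9899, 0.0018, -0.142], [0.142, 0.0088, -0.9898]], 't': [0.0351, 0.5443, 1.3867]}
wrist {'fx': 356.2782, 'fy': 356.2782, 'cx': 315.4487, 'cy': 236.7625, 'tool_from_camera': [[0.0004, -0.9628, -0.2703, 0.0688], [1.0, 0.0002, 0.0009, 0.0005], [-0.0008, -0.2703, 0.9628, -0.1309], [0.0, 0.0, 0.0, 1.0]]}
```

View pics/scene0.png

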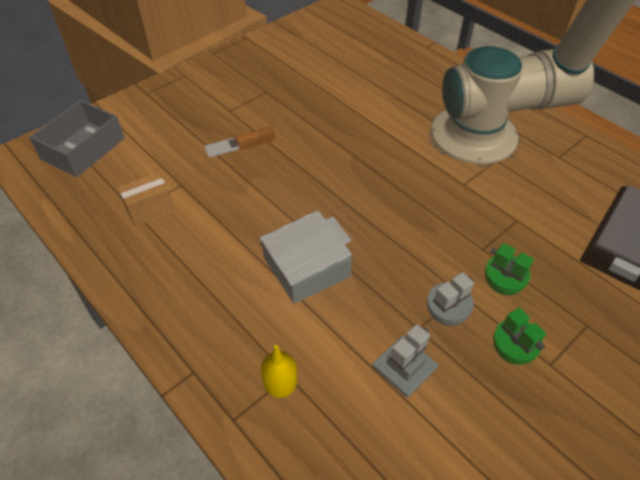

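View pics/top0.png

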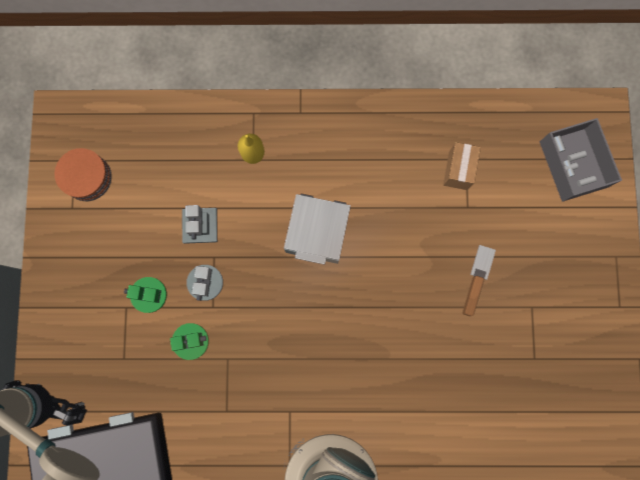

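View pics/wrist0.png

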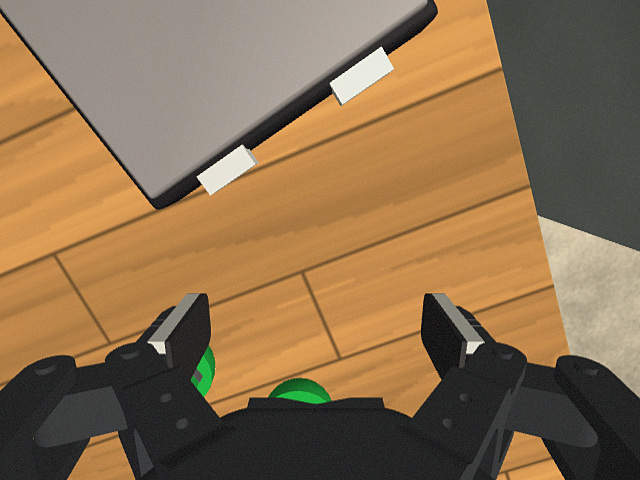

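```bash
cat > h.py <<'E'
import numpy as np,cv2
def bp(im,u,v,z):
    R,t=np.array(im["R"]),np.array(im["t"])
    d=R.T@np.array([(u-im["cx"])/im["fx"],(v-im["cy"])/im["fy"],1.0]); c=-R.T@t
    return c+d*(z-c[2])/d[2]
def pj(im,X):
    p=im["R"]@np.array(X)+im["t"]; return im["fx"]*p[0]/p[2]+im["cx"],im["fy"]*p[1]/p[2]+im["cy"]
def load(n):
    return dict(np.load(n+".npz"))
E
python3 - <<'E'
from h import *
im=load("top0");c=im["color"][:,:,::-1]
def crop(u0,v0,u1,v1,k,n): cv2.imwrite(n,cv2.resize(c[v0:v1,u0:u1],None,fx=k,fy=k,interpolation=cv2.INTER_CUBIC))
crop(275,185,365,275,6,"pics/t_seat.png")
crop(440,235,520,325,6,"pics/t_scr.png")
crop(165,195,245,310,5,"pics/t_vice.png")
im=load("scene0");c=im["color"][:,:,::-1]
crop(250,200,370,310,5,"pics/s_seat.png")
E
```

```text
(no output)
```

View pics/t_seat.png

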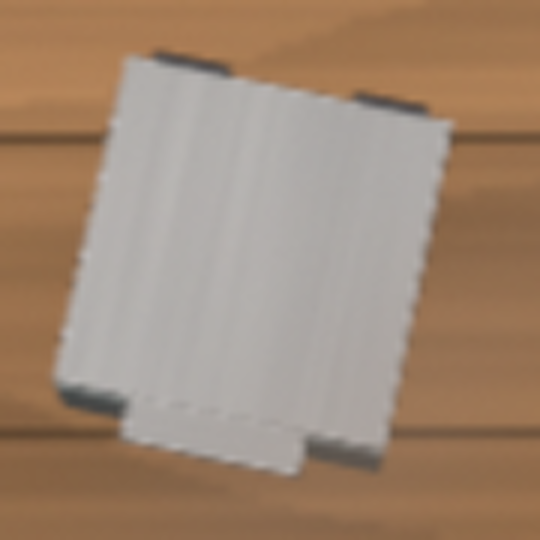

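View pics/t_scr.png

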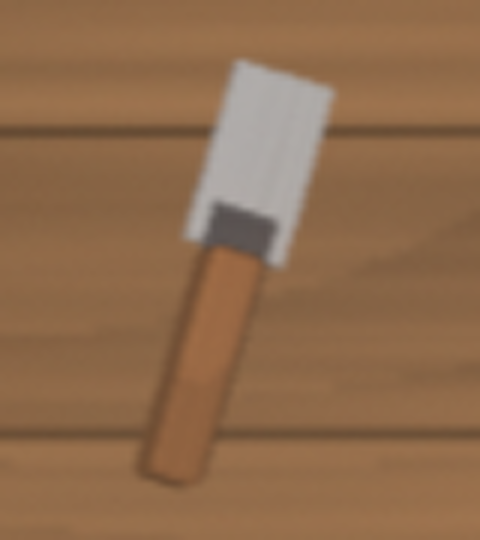

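View pics/t_vice.png

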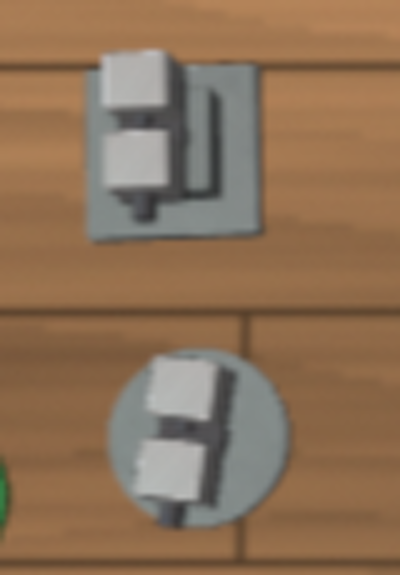

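View pics/s_seat.png

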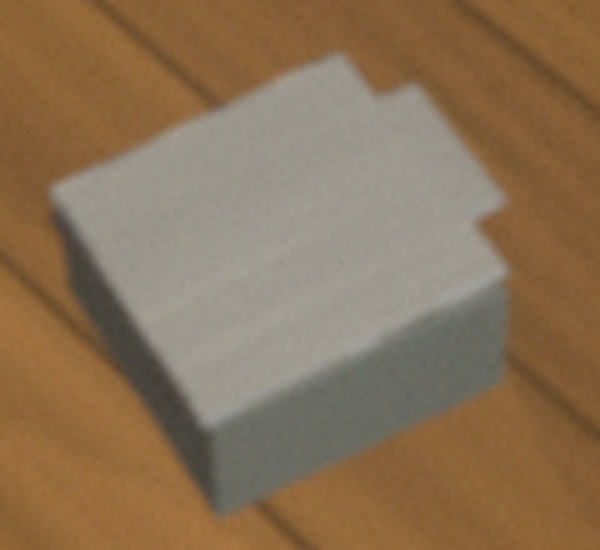

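```bash
cat > fit0.py <<'E'
from h import *
from scipy.optimize import least_squares
T=load("top0");S=load("scene0")
def un(p,u0,v0,k): return (u0+(p[0]+.5)/k-.5, v0+(p[1]+.5)/k-.5)
def cov(d,y,h,a): # distance from hinge, y, height above underside, angle
    return [0.068-d*np.cos(a)+h*np.sin(a)*1, y, 0.062+d*np.sin(a)+h*np.cos(a)]
m=[ # (view,pix,kind,pt)
 ('T',(57,385),'c',(.133,.065,.005)),('T',(385,448),'c',(.133,-.065,.005)),
 ('T',(122,437),'c',(.150,.035,.005)),('T',(300,473),'c',(.150,-.035,.005)),
 ('S',(340,55),'c',(.133,-.065,.005)),('S',(505,272),'c',(.133,.065,.005)),
 ('S',(415,85),'c',(.150,-.035,.005)),('S',(507,205),'c',(.150,.035,.005)),
 ('S',(221,512),'h',(.065,.065,0)),('S',(500,380),'h',(-.065,.065,0)),
]
def res(p,full=False):
    x,y,w,a=p; r=[]
    for v,px,k,q in m:
        q=cov(*q,a) if k=='c' else q
        X=[x+np.cos(w)*q[0]-np.sin(w)*q[1],y+np.sin(w)*q[0]+np.cos(w)*q[1],q[2]]
        im,pp=(T,un(px,275,185,6)) if v=='T' else (S,un(px,250,200,5))
        r+=list(np.subtract(pj(im,X),pp))
    return np.array(r)
s=least_squares(res,[.45,0,-.2,.04],loss='soft_l1')
print("seat x y yaw cover",s.x.round(4)); print(res(s.x).reshape(-1,2).round(2).tolist())
def crop(im): pass
# back edge for check
for p in [(127,57),(455,122)]: print(bp(T,*un(p,275,185,6),.067).round(4))
pts=[((238,60),(.1225,.02,.0175)),((335,90),(.1225,-.02,.0175)),((185,240),(.0475,.02,.0175)),((285,268),(.0475,-.02,.0175)),((203,487),(-.0475,-.011,.032)),((148,474),(-.0475,.011,.032))]
def r2(p):
    r=[]
    for px,q in pts:
        X=[p[0]+np.cos(p[2])*q[0]-np.sin(p[2])*q[1],p[1]+np.sin(p[2])*q[0]+np.cos(p[2])*q[1],q[2]]
        r+=list(np.subtract(pj(T,X),un(px,440,235,6)))
    return np.array(r)
s=least_squares(r2,[.4,-.25,-.2],loss='soft_l1');print("scraper",s.x.round(4));print(r2(s.x).reshape(-1,2).round(2).tolist())
P=[bp(T,*un(p,165,195,5),.097) for p in [(155,357),(135,495),(218,360),(200,500)]]
print("head",np.round(P,4).tolist()); print("vice c",bp(T,*un((199,437),165,195,5),.044), "head c",np.mean(P,0))
E
python3 fit0.py
```

```text
seat x y yaw cover [ 0.5802  0.0303 -0.2054  0.0344]
[[-0.7, -0.02], [-0.05, 0.83], [-0.35, 1.07], [-0.17, 1.21], [-0.51, -0.04], [0.44, 0.04], [-0.81, 0.16], [-0.77, -0.67], [-0.96, 1.18], [-0.04, 0.19]]
[0.6598 0.0794 0.067 ]
[ 0.6336 -0.0484  0.067 ]
scraper [ 0.4244 -0.3384 -0.3194]
[[0.03, -0.15], [0.02, 0.03], [0.09, -0.44], [-0.32, 0.16], [0.05, 0.63], [0.11, -0.19]]
head [[0.4876, 0.3035, 0.097], [0.4254, 0.3107, 0.097], [0.4862, 0.275, 0.097], [0.4232, 0.2815, 0.097]]
vice c [0.45573749 0.29285836 0.044     ] head c [0.45561111 0.29264813 0.097     ]
```

>>> {"api": "move_arm", "payload": {"series": [[[0.00765,-0.0293,-0.0014,0,0,0.002,0.085],[0.00765,-0.0293,-0.0014,0,0,0.002,0.085],[0.00765,-0.0293,-0.0014,0,0,0.002,0.085],[0.00765,-0.0293,-0.0014,0,0,0.002,0.085],[0.00765,-0.0293,-0.0014,0,0,0.002,0.085],[0.00765,-0.0293,-0.0014,0,0,0.002,0.085],[0.00765,-0.0293,-0.0014,0,0,0.002,0.085],[0.00765,-0.0293,-0.0014,0,0,0.002,0.085],[0.00765,-0.0293,-0.0014,0,0,0.002,0.085],[0.00765,-0.0293,-0.0014,0,0,0.002,0.085],[0.00765,-0.0293,-0.0014,0,0,0.002,0.085],[0.00765,-0.0293,-0.0014,0,0,0.002,0.085],[0.00765,-0.0293,-0.0014,0,0,0.002,0.085],[0.00765,-0.0293,-0.0014,0,0,0.002,0.085],[0.00765,-0.0293,-0.0014,0,0,0.002,0.085]]]}}

```text
clock: 1.4
position: [0.3283, 0.0929, 0.2213]
ee_rot: [0.0, 0.174, 0.985, 0.0]
contact_force: [0.6, 0.5, 0.6]
width: 0.0854
```

>>> {"api": "move_arm", "payload": {"series": [[[0.00765,-0.0293,-0.0014,0,0,0.002,0.085],[0.00765,-0.0293,-0.0014,0,0,0.002,0.085],[0.00765,-0.0293,-0.0014,0,0,0.002,0.085],[0.00765,-0.0293,-0.0014,0,0,0.002,0.085],[0.00765,-0.0293,-0.0014,0,0,0.002,0.085],[0.00765,-0.0293,-0.0014,0,0,0.002,0.085],[0.00765,-0.0293,-0.0014,0,0,0.002,0.085],[0.00765,-0.0293,-0.0014,0,0,0.002,0.085],[0.00765,-0.0293,-0.0014,0,0,0.002,0.085],[0.00765,-0.0293,-0.0014,0,0,0.002,0.085],[0.00765,-0.0293,-0.0014,0,0,0.002,0.085],[0.00765,-0.0293,-0.0014,0,0,0.002,0.085],[0.00765,-0.0293,-0.0014,0,0,0.002,0.085],[0.00765,-0.0293,-0.0014,0,0,0.002,0.085],[0.00765,-0.0293,-0.0014,0,0,0.002,0.085],[0,0,0,0,0,0,0.085],[0,0,0,0,0,0,0.085]]]}}

```text
clock: 2.82
position: [0.4431, -0.3464, 0.1994]
ee_rot: [-0.001, 0.161, 0.987, 0.001]
contact_force: [-0.5, 0.9, -0.6]
width: 0.0853
```

```bash
cat >> h.py <<'E'
from scipy.spatial.transform import Rotation as Ro
def snap(name,tag):
    from rig import manip
    st=manip.get_state(); im=manip.get_image(name)
    if name=="wrist":
        W=np.eye(4);q=st["ee_rot"];W[:3,:3]=Ro.from_quat([q[1],q[2],q[3],q[0]]).as_matrix();W[:3,3]=st["position"]
        C=np.linalg.inv(W@im.pop("tool_from_camera")); im["R"]=C[:3,:3];im["t"]=C[:3,3]
    cv2.imwrite(f"pics/{tag}.png",im["color"][:,:,::-1]); np.savez(tag+".npz",**im)
    print({k:np.round(st[k],4).tolist() for k in ["clock","qpos","position","ee_rot","contact_force","moment","width"]})
    return st,im
E
python3 -c "
from h import *
snap('wrist','w1')"
```

```text
{'clock': 2.8167, 'qpos': [-0.7872, 0.2852, 1.6014, 0.0002, 1.2566, -2.0354], 'position': [0.4431, -0.3464, 0.1994], 'ee_rot': [-0.0006, 0.1606, 0.987, 0.0005], 'contact_force': [-0.5482, 0.8573, -0.6387], 'moment': [0.0255, 0.0371, -0.0171], 'width': 0.0853}
```

View pics/w1.png

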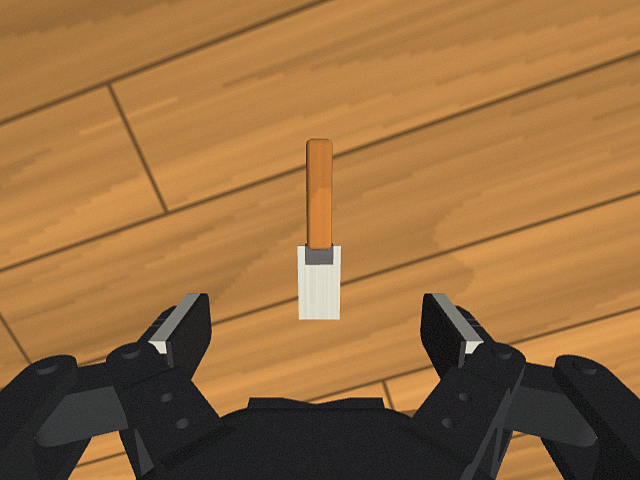

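```bash
python3 - <<'E'
from h import *
from scipy.optimize import least_squares
W=load("w1")
pts=[((299,320),(.1225,.02,.0175)),((340,319.5),(.1225,-.02,.0175)),((298,246),(.0475,.02,.0175)),((341,245.5),(.0475,-.02,.0175)),((306.5,140),(-.0475,.011,.032)),((332.5,140),(-.0475,-.011,.032))]
def r2(p,W=W):
    r=[]
    for px,q in pts:
        X=[p[0]+np.cos(p[2])*q[0]-np.sin(p[2])*q[1],p[1]+np.sin(p[2])*q[0]+np.cos(p[2])*q[1],q[2]]
        r+=list(np.subtract(pj(W,X),px))
    return np.array(r)
s=least_squares(r2,[.42,-.33,-.3],loss='soft_l1');print(s.x.round(4));print(r2(s.x).reshape(-1,2).round(1).tolist())
x,y,w=s.x
print("tip",x+.1225*np.cos(w),y+.1225*np.sin(w),"grasp",x+.02*np.cos(w),y+.02*np.sin(w))
E
```

```text
[ 0.4291 -0.3272 -0.337 ]
[[48.2, 0.2], [-33.7, 0.1], [52.4, 0.7], [-34.1, 0.6], [39.3, -0.4], [-13.9, -0.9]]
tip 0.5446703251930431 -0.36770105192445296 grasp 0.4479344946138491 -0.33381257184414437
```

```bash
python3 - <<'E'
from h import *
from scipy.optimize import least_squares
W=load("w1")
pts=[((299,320),(.1225,-.02,.0175)),((340,319.5),(.1225,.02,.0175)),((298,246),(.0475,-.02,.0175)),((341,245.5),(.0475,.02,.0175)),((306.5,140),(-.0475,-.011,.032)),((332.5,140),(-.0475,.011,.032))]
def r2(p,W=W):
    r=[]
    for px,q in pts:
        X=[p[0]+np.cos(p[2])*q[0]-np.sin(p[2])*q[1],p[1]+np.sin(p[2])*q[0]+np.cos(p[2])*q[1],q[2]]
        r+=list(np.subtract(pj(W,X),px))
    return np.array(r)
s=least_squares(r2,[.42,-.33,-.3],loss='soft_l1');print(s.x.round(4));print(r2(s.x).reshape(-1,2).round(1).tolist())
x,y,w=s.x
print("tip",x+.1225*np.cos(w),y+.1225*np.sin(w),"grasp",x+.02*np.cos(w),y+.02*np.sin(w))
from rig import manip
q=manip.get_state()["ee_rot"];M=Ro.from_quat([q[1],q[2],q[3],q[0]]).as_matrix();print("jaw y ang-90",np.arctan2(M[1,1],M[0,1])-np.pi/2)
E
```

```text
[ 0.4261 -0.3361 -0.3178]
[[0.1, 0.0], [0.1, 0.3], [-0.3, 0.5], [0.2, 0.8], [-0.6, -0.6], [0.6, -0.7]]
tip 0.5424499281569188 -0.3743628431071121 grasp 0.44508406353394503 -0.3423294479354986
jaw y ang-90 -0.3217491776788637
```

>>> {"api": "move_arm", "payload": {"series": [[[0.0005,0.001,-0.02,0,0,0.001,0.085],[0.0005,0.001,-0.02,0,0,0.001,0.085],[0.0005,0.001,-0.02,0,0,0.001,0.085],[0.0005,0.001,-0.02,0,0,0,0.085],[0,0,-0.02,0,0,0,0.085],[0,0,-0.02,0,0,0,0.085],[0,0,-0.02,0,0,0,0.085],[0,0,-0.018,0,0,0,0.085],[0,0,-0.012,0,0,0,0.085],[0,0,-0.008,0,0,0,0.085],[0,0,-0.004,0,0,0,0.085],[0,0,0,0,0,0,0.085],[0,0,0,0,0,0,0.085]]], "newtons": 90}}

```text
clock: 3.95
position: [0.4455, -0.341, 0.0189]
ee_rot: [0.0, 0.158, 0.987, -0.0]
contact_force: [0.8, 0.1, -0.6]
width: 0.0851
```

>>> {"api": "move_arm", "payload": {"series": [[[0,0,0,0,0,0,0.04],[0,0,0,0,0,0,0.03],[0,0,0,0,0,0,0.02],[0,0,0,0,0,0,0.01],[0,0,0,0,0,0,0.01],[0,0,0,0,0,0,0.01],[0,0,0,0,0,0,0.01],[0,0,0,0,0,0,0.01]]], "newtons": 90}}

```text
clock: 4.62
position: [0.4456, -0.3417, 0.019]
ee_rot: [0.001, 0.158, 0.987, -0.0]
contact_force: [-0.1, -1.3, 5.0]
width: 0.0206
```

>>> {"api": "move_arm", "payload": {"series": [[[0,0,0.01,0,0,0,0.01],[0,0,0.02,0,0,0,0.01],[0,0,0.03,0,0,0,0.01],[0,0,0.03,0,0,0,0.01],[0,0,0.02,0,0,0,0.01],[0,0,0,0,0,0,0.01]]]}}

```text
clock: 5.12
position: [0.4473, -0.343, 0.1331]
ee_rot: [0.004, 0.158, 0.987, -0.002]
contact_force: [1.3, -1.0, -1.0]
width: 0.0204
```

>>> {"api": "move_arm", "payload": {"series": [[[-0.003,0.0132,0,0,0,0,0.01],[-0.0058,0.0262,0,0,0,0.007,0.01],[-0.0058,0.0262,0,0,0,0.007,0.01],[-0.0058,0.0262,0,0,0,0.007,0.01],[-0.0058,0.0262,0,0,0,0.007,0.01],[-0.0058,0.0262,0,0,0,0.007,0.01],[-0.0058,0.0262,0,0,0,0.007,0.01],[-0.0058,0.0262,0,0,0,0.007,0.01],[-0.0058,0.0262,0,0,0,0.007,0.01],[-0.0058,0.0262,0,0,0,0.007,0.01],[-0.0058,0.0262,0,0,0,0.007,0.01],[-0.0058,0.0262,0,0,0,0.007,0.01],[-0.0058,0.0262,0,0,0,0.007,0.01],[-0.0058,0.0262,0,0,0,0.007,0.01],[-0.0058,0.0262,0,0,0,0.007,0.01],[-0.0058,0.0262,0,0,0,0.007,0.01],[-0.003,0.0132,0,0,0,0.008,0.01],[0,0,0,0,0,0,0.01],[0,0,0,0,0,0,0.01]]]}}

```text
clock: 6.7
position: [0.3502, 0.0787, 0.1272]
ee_rot: [-0.002, 0.101, 0.995, -0.0]
contact_force: [0.4, 0.6, -1.3]
width: 0.0204
```

```bash
python3 -c "
from h import *
snap('wrist','w2');snap('scene','s2');snap('top','t2')"
```

```text
{'clock': 6.7, 'qpos': [0.0268, 0.0592, 2.1024, -0.0003, 0.9833, -1.3415], 'position': [0.3502, 0.0787, 0.1272], 'ee_rot': [-0.0016, 0.101, 0.9949, -0.0003], 'contact_force': [0.4222, 0.554, -1.2574], 'moment': [-0.0127, -0.0387, -0.0068], 'width': 0.0204}
{'clock': 6.75, 'qpos': [0.0253, 0.0593, 2.1014, -0.0005, 0.9832, -1.3416], 'position': [0.3509, 0.0782, 0.1274], 'ee_rot': [-0.0011, 0.1017, 0.9948, -0.0004], 'contact_force': [0.3286, -0.3608, -1.4263], 'moment': [-0.0209, -0.0692, 0.0073], 'width': 0.0204}
{'clock': 6.8, 'qpos': [0.0242, 0.0593, 2.1007, -0.0005, 0.9832, -1.3415], 'position': [0.3515, 0.0778, 0.1277], 'ee_rot': [-0.0008, 0.1022, 0.9948, -0.0003], 'contact_force': [-0.9395, -0.3035, -0.652], 'moment': [-0.0052, -0.0128, -0.0456], 'width': 0.0203}
```

View pics/w2.png

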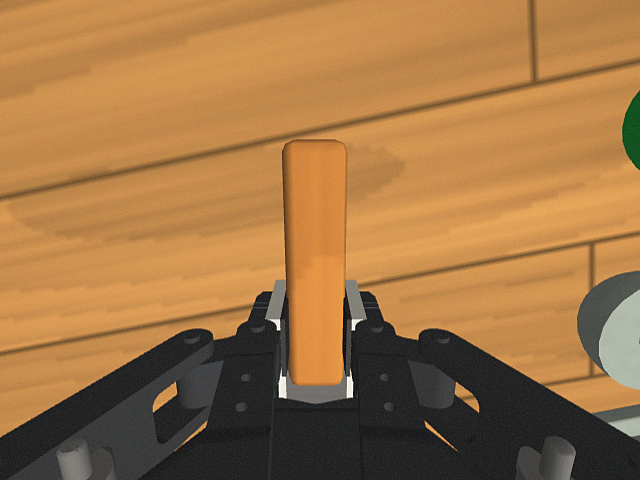

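View pics/s2.png

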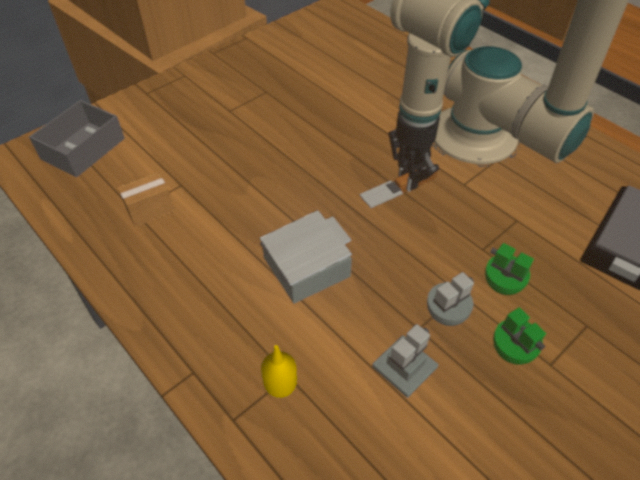

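View pics/t2.png

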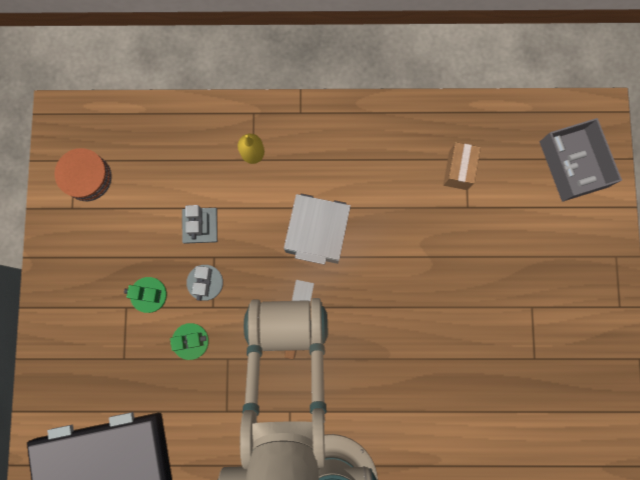

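```bash
python3 - <<'E'
from h import *
c=load("s2")["color"][:,:,::-1]; a=cv2.resize(c[170:220,345:445],None,fx=7,fy=7,interpolation=cv2.INTER_CUBIC)
c=load("t2")["color"][:,:,::-1]; b=cv2.resize(c[270:310,270:340],None,fx=7,fy=7,interpolation=cv2.INTER_CUBIC)
o=np.zeros((350+280,700,3),np.uint8);o[:350]=a;o[350:,:490]=b;cv2.imwrite("pics/z2.png",o[:600])
E
```

```text
(no output)
```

View pics/z2.png

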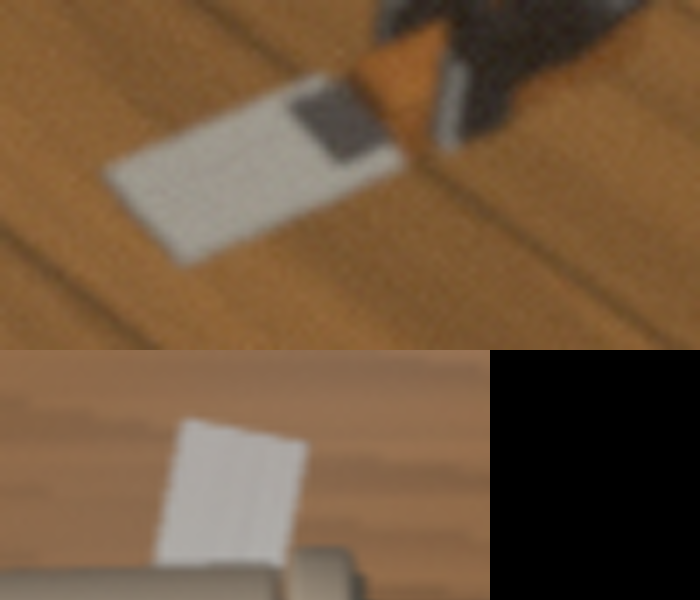

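```bash
python3 - <<'E'
from h import *
from scipy.optimize import least_squares
S=load("s2");T=load("t2");W=load("w2")
un=lambda p,u0,v0,k:(u0+(p[0]+.5)/k-.5, v0+(p[1]+.5)/k-.5)
m=[(S,un((105,172),345,170,7),(.1225,-.02,.0175),1),(S,un((185,266),345,170,7),(.1225,.02,.0175),1),(S,un((327,73),345,170,7),(.0475,-.02,.0175),1),(S,un((405,155),345,170,7),(.0475,.02,.0175),1),
(T,un((184,70),270,270,7),(.1225,.02,.0175),1),(T,un((307,92),270,270,7),(.1225,-.02,.0175),1),
(W,(284,143),(-.0475,-.011,.032),.4),(W,(346,143),(-.0475,.011,.032),.4)]
def r(p):
    M=Ro.from_euler('ZYX',[p[3],p[4],p[5]]).as_matrix();o=[]
    for im,px,q,w in m: o+=list(w*np.subtract(pj(im,M@np.array(q)+p[:3]),px))
    return np.array(o)
s=least_squares(r,[.33,.08,.11,-.2,0,0],loss='soft_l1');p=s.x
M=Ro.from_euler('ZYX',p[3:]).as_matrix()
tip=M@[.1225,0,.016]+p[:3]
print(p.round(4),"tip",tip.round(4));print(r(p).reshape(-1,2).round(1).tolist())
c,sn=np.cos(-.2054),np.sin(-.2054)
d=tip-[.5802,.0303,0];print("tip in housing",c*d[0]+sn*d[1],-sn*d[0]+c*d[1])
d=np.array([.3515,.0778])-[.5802,.0303];print("tcp in housing",c*d[0]+sn*d[1],-sn*d[0]+c*d[1])
E
```

```text
[ 0.3303  0.0837  0.1117 -0.2047  0.0288  0.0117] tip [0.4506 0.0585 0.1241]
[[-0.9, 0.2], [-1.0, -0.4], [-1.0, 0.0], [-0.5, 0.6], [-1.0, -0.2], [-0.7, 0.3], [-1.7, -0.4], [2.1, -0.3]]
tip in housing -0.13260121421127213 0.0012077548413168548
tcp in housing -0.23358064840355142 -0.00014384497392374435
```

>>> {"api": "move_arm", "payload": {"series": [[[0,0,-0.015,0,0,0,0.01],[0,0,-0.02,0,0,0,0.01],[0,0,-0.02,0,0,0,0.01],[0,0,-0.013,0,0,0,0.01],[0,0,0,0,0,0,0.01],[0.008,-0.0017,0,0,0,0,0.01],[0.01,-0.002,0,0,0,0,0.01],[0.012,-0.0025,0,0,0,0,0.01],[0.012,-0.0025,0,0,0,0,0.01],[0.008,-0.0017,0,0,0,0,0.01],[0.005,-0.001,0,0,0,0,0.01],[0.003,-0.0006,0,0,0,0,0.01],[0,0,0,0,0,0,0.01],[0,0,0,0,0,0,0.01]]]}}

```text
clock: 8.02
position: [0.4097, 0.0663, 0.0602]
ee_rot: [-0.001, 0.102, 0.995, 0.0]
contact_force: [-0.4, 0.6, -1.3]
width: 0.0204
```

```bash
python3 - <<'E'
from h import *
st,S=snap('scene','s3');st,T=snap('top','t3')
a=cv2.resize(S["color"][185:285,290:410,::-1],None,fx=6,fy=6,interpolation=cv2.INTER_CUBIC);cv2.imwrite("pics/z3.png",a)
b=cv2.resize(T["color"][185:305,260:370,::-1],None,fx=5,fy=5,interpolation=cv2.INTER_CUBIC);cv2.imwrite("pics/z3t.png",b)
E
```

```text
{'clock': 8.0167, 'qpos': [-0.0077, 0.2367, 2.0993, 0.0002, 0.8067, -1.3739], 'position': [0.4097, 0.0663, 0.0602], 'ee_rot': [-0.0005, 0.1022, 0.9948, 0.0], 'contact_force': [-0.4364, 0.6407, -1.3346], 'moment': [-0.0408, 0.0606, -0.0361], 'width': 0.0204}
{'clock': 8.0667, 'qpos': [-0.0076, 0.2364, 2.0997, 0.0002, 0.8066, -1.3738], 'position': [0.4094, 0.0663, 0.0602], 'ee_rot': [-0.0006, 0.1022, 0.9948, 0.0], 'contact_force': [0.1874, 0.4672, -1.5993], 'moment': [-0.0233, 0.0598, -0.0074], 'width': 0.0202}
```

View pics/z3.png

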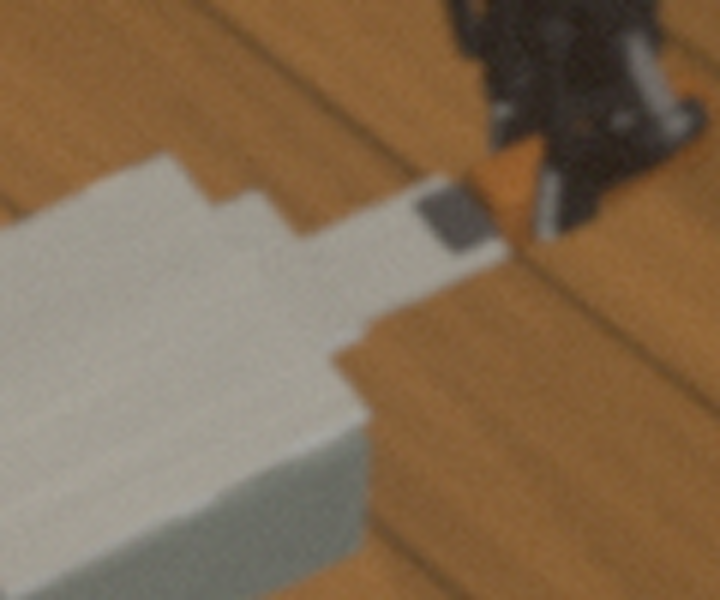

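View pics/z3t.png

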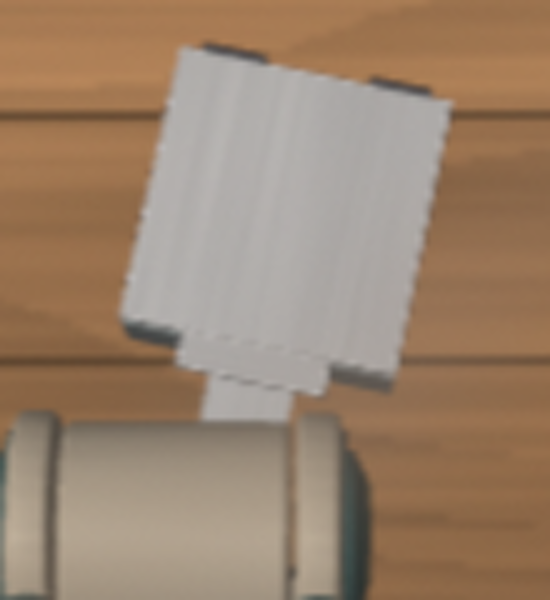

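```bash
python3 - <<'E'
import numpy as np
A=np.array([.03,.08,.13,.18,.23,.28]+list(np.arange(.34,1.86,.06)))
c,s=np.cos(-.2054),np.sin(-.2054)
prev=np.array([-.0733,.0568])
P=np.stack([.068-.1405*np.cos(A),.062+.1405*np.sin(A)-.0015*np.cos(A)],1)
P=np.vstack([prev,P]);X=np.stack([c*P[:,0],s*P[:,0],P[:,1]],1)
D=np.diff(np.round(X-X[0],4),axis=0)
print(len(D));print(",".join("[%.4f,%.4f,%.4f,0,0,0,0.01]"%tuple(d) for d in D))
E
```

```text
32
[0.0008,-0.0002,0.0079,0,0,0,0.01],[0.0004,-0.0001,0.0070,0,0,0,0.01],[0.0007,-0.0001,0.0070,0,0,0,0.01],[0.0011,-0.0002,0.0070,0,0,0,0.01],[0.0014,-0.0003,0.0069,0,0,0,0.01],[0.0017,-0.0004,0.0068,0,0,0,0.01],[0.0026,-0.0005,0.0080,0,0,0,0.01],[0.0029,-0.0006,0.0079,0,0,0,0.01],[0.0035,-0.0007,0.0077,0,0,0,0.01],[0.0039,-0.0009,0.0075,0,0,0,0.01],[0.0043,-0.0008,0.0072,0,0,0,0.01],[0.0047,-0.0010,0.0070,0,0,0,0.01],[0.0051,-0.0011,0.0067,0,0,0,0.01],[0.0055,-0.0011,0.0063,0,0,0,0.01],[0.0059,-0.0013,0.0060,0,0,0,0.01],[0.0062,-0.0013,0.0056,0,0,0,0.01],[0.0065,-0.0013,0.0053,0,0,0,0.01],[0.0068,-0.0014,0.0048,0,0,0,0.01],[0.0071,-0.0015,0.0044,0,0,0,0.01],[0.0073,-0.0015,0.0040,0,0,0,0.01],[0.0075,-0.0016,0.0035,0,0,0,0.01],[0.0078,-0.0016,0.0031,0,0,0,0.01],[0.0078,-0.0017,0.0026,0,0,0,0.01],[0.0080,-0.0016,0.0021,0,0,0,0.01],[0.0082,-0.0017,0.0016,0,0,0,0.01],[0.0082,-0.0017,0.0011,0,0,0,0.01],[0.0082,-0.0017,0.0006,0,0,0,0.01],[0.0082,-0.0018,0.0001,0,0,0,0.01],[0.0083,-0.0017,-0.0004,0,0,0,0.01],[0.0082,-0.0017,-0.0009,0,0,0,0.01],[0.0081,-0.0017,-0.0015,0,0,0,0.01],[0.0080,-0.0016,-0.0019,0,0,0,0.01]
```

First the initial lift, then a look.

>>> {"api": "move_arm", "payload": {"series": [[[0.0008,-0.0002,0.008,0,0,0,0.01],[0.0004,-0.0001,0.007,0,0,0,0.01],[0.0007,-0.0001,0.007,0,0,0,0.01],[0.0011,-0.0002,0.007,0,0,0,0.01],[0.0014,-0.0003,0.007,0,0,0,0.01],[0.0017,-0.0004,0.007,0,0,0,0.01],[0.0026,-0.0005,0.008,0,0,0,0.01],[0.0029,-0.0006,0.008,0,0,0,0.01],[0,0,0,0,0,0,0.01]]]}}

```text
clock: 8.87
position: [0.424, 0.0637, 0.1212]
ee_rot: [0.002, 0.102, 0.995, 0.0]
contact_force: [-0.3, 0.9, -0.9]
width: 0.0207
```

```bash
python3 - <<'E'
from h import *
st,S=snap('scene','s4')
a=cv2.resize(S["color"][165:315,250:410,::-1],None,fx=4,fy=4,interpolation=cv2.INTER_CUBIC);cv2.imwrite("pics/z4.png",a)
E
```

```text
{'clock': 8.8667, 'qpos': [-0.0135, 0.166, 1.9907, 0.0001, 0.9804, -1.3795], 'position': [0.424, 0.0637, 0.1212], 'ee_rot': [0.0023, 0.1023, 0.9948, 0.0002], 'contact_force': [-0.3078, 0.8666, -0.906], 'moment': [-0.0417, -0.0026, 0.0002], 'width': 0.0207}
```

View pics/z4.png

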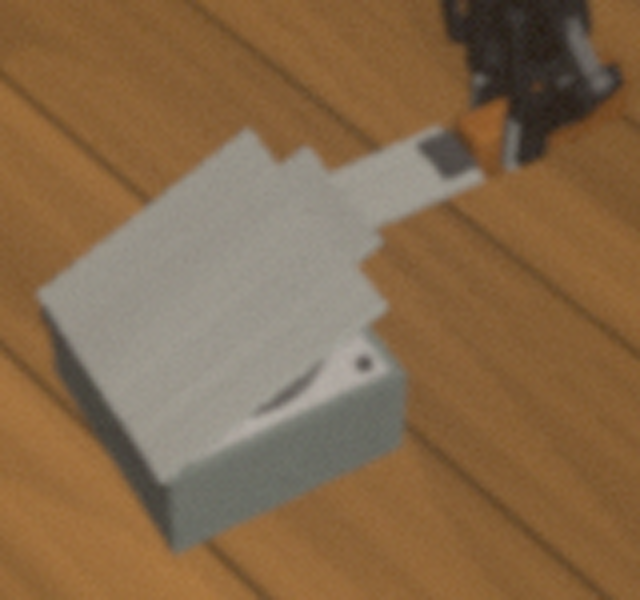

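>>> {"api": "move_arm", "payload": {"series": [[[0.0035,-0.0007,0.0077,0,0,0,0.01],[0.0039,-0.0009,0.0075,0,0,0,0.01],[0.0043,-0.0008,0.0072,0,0,0,0.01],[0.0047,-0.001,0.007,0,0,0,0.01],[0.0051,-0.0011,0.0067,0,0,0,0.01],[0.0055,-0.0011,0.0063,0,0,0,0.01],[0.0059,-0.0013,0.006,0,0,0,0.01],[0.0062,-0.0013,0.0056,0,0,0,0.01],[0.0065,-0.0013,0.0053,0,0,0,0.01],[0.0068,-0.0014,0.0048,0,0,0,0.01],[0.0071,-0.0015,0.0044,0,0,0,0.01],[0.0073,-0.0015,0.004,0,0,0,0.01],[0,0,0,0,0,0,0.01]]]}}

```text
clock: 10.0
position: [0.4914, 0.0496, 0.1928]
ee_rot: [0.002, 0.102, 0.995, 0.0]
contact_force: [0.8, 0.1, -0.5]
width: 0.0207
```

```bash
python3 - <<'E'
from h import *
st,S=snap('scene','s5')
a=cv2.resize(S["color"][135:315,250:410,::-1],None,fx=3,fy=3,interpolation=cv2.INTER_CUBIC);cv2.imwrite("pics/z5.png",a)
E
```

```text
{'clock': 10.0, 'qpos': [-0.0405, 0.1872, 1.7552, -0.0, 1.1954, -1.4062], 'position': [0.4914, 0.0496, 0.1928], 'ee_rot': [0.0019, 0.1023, 0.9947, 0.0001], 'contact_force': [0.7663, 0.0712, -0.5337], 'moment': [-0.026, -0.0064, -0.0256], 'width': 0.0207}
```

View pics/z5.png

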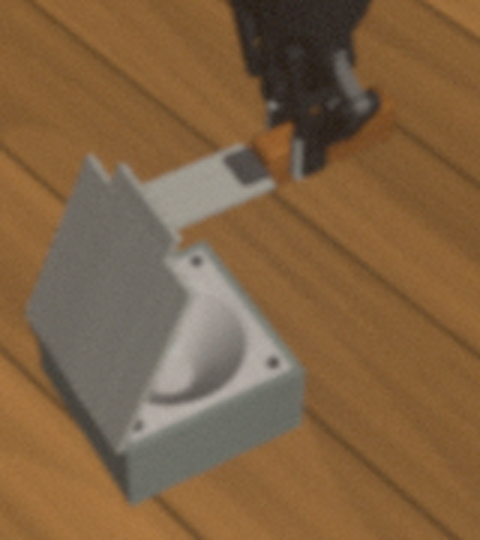

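>>> {"api": "move_arm", "payload": {"series": [[[0.0075,-0.0016,0.0035,0,0,0,0.01],[0.0078,-0.0016,0.0025,0,0,0,0.01],[0.0078,-0.0017,0.002,0,0,0,0.01],[0.008,-0.0016,0.0015,0,0,0,0.01],[0.0082,-0.0017,0.001,0,0,0,0.01],[0.0082,-0.0017,0.0005,0,0,0,0.01],[0.0082,-0.0017,0,0,0,0,0.01],[0.0082,-0.0018,0,0,0,0,0.01],[0.0083,-0.0017,-0.0005,0,0,0,0.01],[0.0082,-0.0017,-0.001,0,0,0,0.01],[0.0081,-0.0017,-0.0015,0,0,0,0.01],[0.008,-0.0016,-0.002,0,0,0,0.01],[0,0,0,0,0,0,0.01],[0,0,0,0,0,0,0.01]]]}}

```text
clock: 11.22
position: [0.5856, 0.0297, 0.1974]
ee_rot: [-0.0, 0.102, 0.995, 0.0]
contact_force: [0.7, -0.5, -0.3]
width: 0.0206
```

```bash
python3 - <<'E'
from h import *
st,S=snap('scene','s6')
a=cv2.resize(S["color"][105:315,230:410,::-1],None,fx=3,fy=3,interpolation=cv2.INTER_CUBIC);cv2.imwrite("pics/z6.png",a)
E
```

```text
{'clock': 11.2167, 'qpos': [-0.068, 0.3208, 1.5536, 0.0001, 1.2676, -1.4339], 'position': [0.5856, 0.0297, 0.1974], 'ee_rot': [-0.0002, 0.1023, 0.9948, 0.0001], 'contact_force': [0.6505, -0.5308, -0.2585], 'moment': [0.0233, -0.0037, -0.0126], 'width': 0.0206}
```

View pics/z6.png

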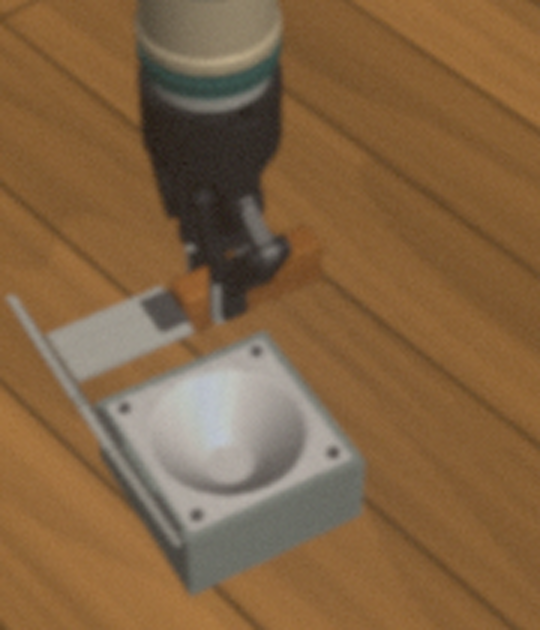

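>>> {"api": "move_arm", "payload": {"series": [[[-0.01,0.002,0,0,0,0,0.01],[-0.024,0.005,0,0,0,0,0.01],[-0.03,0.006,0,0,0,0,0.01],[-0.024,0.005,0,0,0,0,0.01],[-0.009,-0.01,-0.003,0,0,0,0.01],[-0.006,-0.025,-0.01,0,0,0,0.01],[-0.006,-0.025,-0.01,0,0,0,0.01],[-0.006,-0.025,-0.01,0,0,0,0.01],[-0.006,-0.025,-0.01,0,0,0,0.01],[-0.006,-0.025,-0.01,0,0,0,0.01],[-0.006,-0.025,-0.01,0,0,0,0.01],[-0.006,-0.025,-0.01,0,0,0,0.01],[-0.006,-0.025,-0.01,0,0,0,0.01],[-0.006,-0.025,-0.01,0,0,0,0.01],[-0.003,-0.015,-0.005,0,0,0,0.01],[0,0,-0.02,0,0,0,0.01],[0,0,-0.02,0,0,0,0.01],[0,0,-0.015,0,0,0,0.01],[0,0,-0.01,0,0,0,0.01],[0,0,0,0,0,0,0.01]]]}}

```text
clock: 12.93
position: [0.4292, -0.2014, 0.0333]
ee_rot: [-0.002, 0.102, 0.995, 0.001]
contact_force: [-0.5, 0.9, -0.6]
width: 0.0204
```

```bash
python3 - <<'E'
from h import *
st,S=snap('scene','s7')
E
```

```text
{'clock': 12.9333, 'qpos': [-0.5855, 0.3509, 2.0085, -0.0001, 0.7861, -1.9513], 'position': [0.4292, -0.2014, 0.0333], 'ee_rot': [-0.0018, 0.1023, 0.9948, 0.0009], 'contact_force': [-0.4687, 0.883, -0.6283], 'moment': [0.0658, 0.0214, -0.0294], 'width': 0.0204}
```

View pics/s7.png

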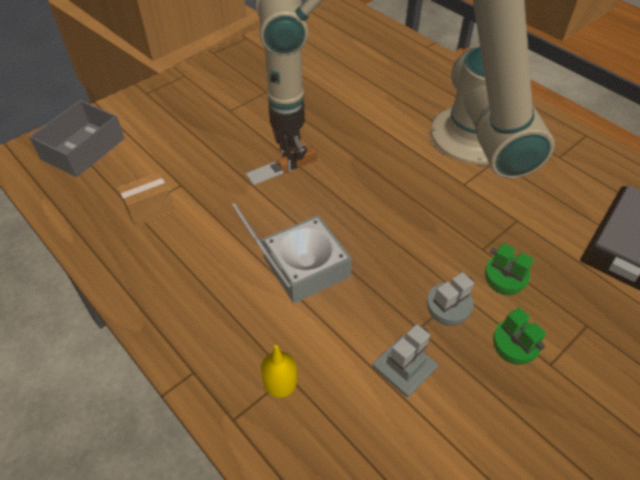

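>>> {"api": "move_arm", "payload": {"series": [[[0,0,-0.004,0,0,0,0.01],[0,0,-0.004,0,0,0,0.01],[0,0,-0.003,0,0,0,0.01],[0,0,-0.002,0,0,0,0.01],[0,0,0,0,0,0,0.01]]]}}

```text
clock: 13.4
position: [0.431, -0.202, 0.0217]
ee_rot: [-0.0, 0.102, 0.995, 0.0]
contact_force: [0.7, 0.8, -0.7]
width: 0.0204
```

>>> {"api": "move_arm", "payload": {"series": [[[0,0,-0.001,0,0,0,0.01],[0,0,-0.001,0,0,0,0.01],[0,0,0,0,0,0,0.01]]]}}

```text
clock: 13.65
position: [0.4311, -0.2022, 0.0198]
ee_rot: [-0.0, 0.102, 0.995, 0.0]
contact_force: [-0.2, -0.2, -1.3]
width: 0.0201
```

Within about 1 mm of the resting height; open slowly-ish and rise.

>>> {"api": "move_arm", "payload": {"series": [[[0,0,-0.0005,0,0,0,0.022],[0,0,0,0,0,0,0.03],[0,0,0,0,0,0,0.05],[0,0,0,0,0,0,0.085],[0,0,0,0,0,0,0.085],[0,0,0,0,0,0,0.085],[0,0,0,0,0,0,0.085],[0,0,0.01,0,0,0,0.085],[0,0,0.02,0,0,0,0.085],[0,0,0.03,0,0,0,0.085],[0,0,0.04,0,0,0,0.085],[0,0,0.04,0,0,0,0.085],[0,0,0.03,0,0,0,0.085],[0,0,0,0,0,0,0.085]]]}}

```text
clock: 14.82
position: [0.4346, -0.2044, 0.1959]
ee_rot: [0.006, 0.102, 0.995, -0.003]
contact_force: [0.7, -0.7, 0.3]
width: 0.0849
```

```bash
python3 - <<'E'
from h import *
st,S=snap('wrist','w8')
E
```

```text
{'clock': 14.8167, 'qpos': [-0.5847, 0.1595, 1.7829, 0.0001, 1.1855, -1.9508], 'position': [0.4346, -0.2044, 0.1959], 'ee_rot': [0.0061, 0.1022, 0.9947, -0.0031], 'contact_force': [0.6568, -0.7409, 0.3344], 'moment': [0.0219, 0.0022, -0.0101], 'width': 0.0849}
```

View pics/w8.png

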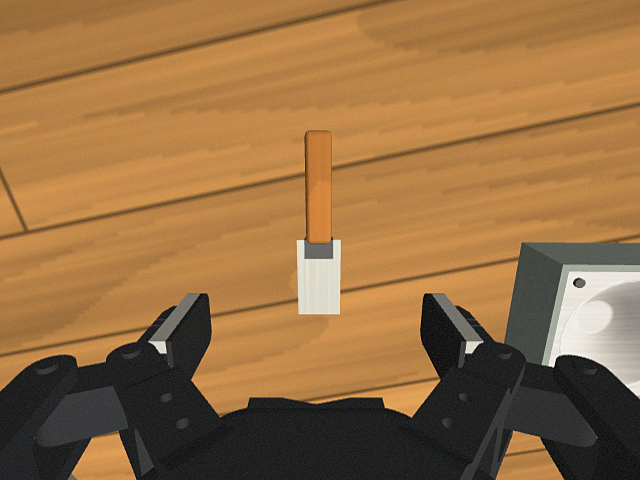

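>>> {"api": "move_arm", "payload": {"series": [[[0,0.012,0.02,0,0,0,0.085],[0.005,0.024,0.02,0,0,0,0.085],[0.01,0.026,0.014,0,0,0,0.085],[0.01,0.026,0.01,0,0,0,0.085],[0.012,0.026,0,0,0,0,0.085],[0.012,0.026,0,0,0,0,0.085],[0.012,0.026,0,0,0,0,0.085],[0.012,0.026,0,0,0,0,0.085],[0.012,0.026,0,0,0,0,0.085],[0.01,0.02,0,0,0,0,0.085],[0.008,0.01,0,0,0,0,0.085],[0,0,0,0,0,0,0.085],[0,0,0,0,0,0,0.085],[0,0,0,0,0,0,0.085]]]}}

```text
clock: 16.03
position: [0.5334, 0.0448, 0.2527]
ee_rot: [-0.001, 0.103, 0.995, -0.001]
contact_force: [0.7, 0.3, -0.9]
width: 0.0851
```

```bash
python3 - <<'E'
from h import *
st,S=snap('wrist','w9')
st,S=snap('top','t9')
E
```

```text
{'clock': 16.0333, 'qpos': [-0.0457, 0.2112, 1.5684, -0.0009, 1.3639, -1.4109], 'position': [0.5334, 0.0448, 0.2527], 'ee_rot': [-0.0009, 0.1025, 0.9947, -0.0005], 'contact_force': [0.6964, 0.2807, -0.9089], 'moment': [0.0325, -0.0157, 0.0052], 'width': 0.0851}
{'clock': 16.0833, 'qpos': [-0.0461, 0.2108, 1.5683, -0.0008, 1.3639, -1.4108], 'position': [0.5334, 0.0446, 0.2529], 'ee_rot': [-0.0006, 0.1028, 0.9947, -0.0004], 'contact_force': [-0.6067, -1.2416, -1.0483], 'moment': [0.0066, -0.018, -0.0112], 'width': 0.085}
```

View pics/w9.png

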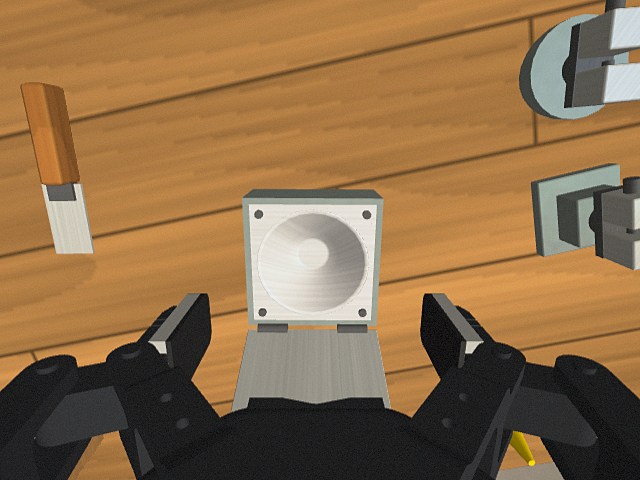

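```bash
python3 - <<'E'
from h import *
from scipy.optimize import least_squares
W=load("w9")
g=cv2.resize(W["color"][185:335,235:395,::-1],None,fx=4,fy=4,interpolation=cv2.INTER_CUBIC);cv2.imwrite("pics/z9.png",g)
pts=[((243.5,199),(-.065,-.065,.06)),((382.5,199),(-.065,.065,.06)),((248,325),(.065,-.065,.06)),((378,325),(.065,.065,.06))]
def r(p):
    o=[]
    for px,q in pts:
        X=[p[0]+np.cos(p[2])*q[0]-np.sin(p[2])*q[1],p[1]+np.sin(p[2])*q[0]+np.cos(p[2])*q[1],q[2]];o+=list(np.subtract(pj(W,X),px))
    return np.array(o)
s=least_squares(r,[.58,.03,-.2]);print(s.x.round(4),r(s.x).reshape(-1,2).round(1).tolist())
for t in np.linspace(0,2*np.pi,8,endpoint=False): print(np.round(pj(W,[s.x[0]+.05*np.cos(t),s.x[1]+.05*np.sin(t),.06]),1),end=' ')
E
```

```text
[ 0.5824  0.0327 -0.2059] [[-1.5, -0.6], [1.4, -0.4], [1.0, 0.6], [-0.8, 0.7]]
[323.3 311.3] [355.5 291.5] [364.1 255.3] [342.3 223.1] [301.9 215.6] [268.7 238. ] [262.7 275.2] [285.6 304.8]
```

View pics/z9.png

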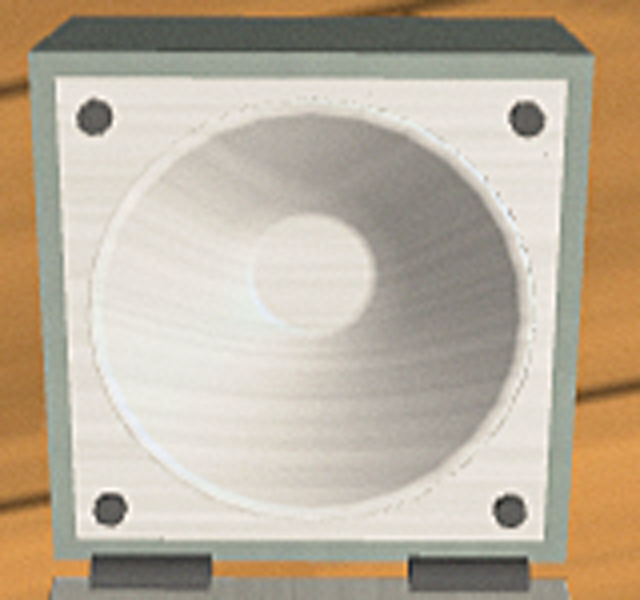

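>>> {"api": "move_arm", "payload": {"series": [[[-0.004,0.011,0.001,0,0,0.004,0.06],[-0.0086,0.0235,0.001,0,0,0.009,0.05],[-0.0086,0.0235,0.001,0,0,0.009,0.05],[-0.0086,0.0235,0.001,0,0,0.009,0.05],[-0.0086,0.0235,0.001,0,0,0.009,0.05],[-0.0086,0.0235,0.001,0,0,0.009,0.05],[-0.0086,0.0235,0.001,0,0,0.009,0.05],[-0.0086,0.0235,0.001,0,0,0.009,0.05],[-0.0086,0.0235,0.001,0,0,0.009,0.05],[-0.0086,0.0235,0.001,0,0,0.009,0.05],[-0.0086,0.0235,0,0,0,0.009,0.05],[-0.004,0.011,0,0,0,0,0.05],[0,0,0,0,0,0,0.05],[0,0,0,0,0,0,0.05],[0,0,0,0,0,0,0.05]]]}}

```text
clock: 17.38
position: [0.4404, 0.3017, 0.2634]
ee_rot: [0.0, 0.056, 0.998, -0.0]
contact_force: [-0.6, -0.1, 0.3]
width: 0.0502
```

```bash
python3 - <<'E'
from h import *
st,S=snap('wrist','w10')
E
```

```text
{'clock': 17.3833, 'qpos': [0.4709, 0.2024, 1.5533, -0.0011, 1.3861, -0.9881], 'position': [0.4404, 0.3017, 0.2634], 'ee_rot': [0.0002, 0.0558, 0.9984, -0.0005], 'contact_force': [-0.5548, -0.0533, 0.2956], 'moment': [-0.0577, 0.0257, 0.0165], 'width': 0.0502}
```

View pics/w10.png

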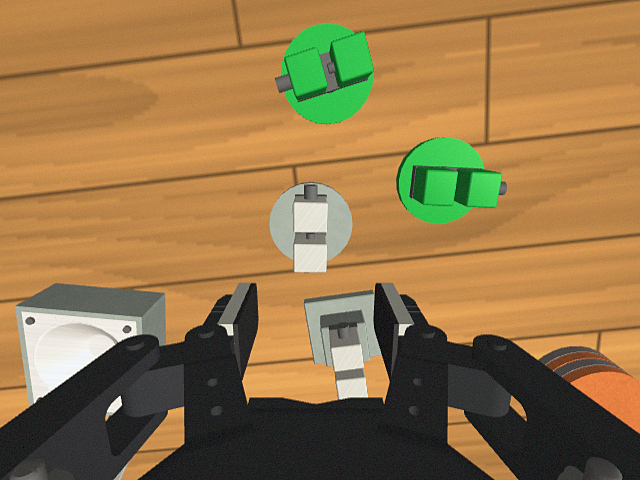

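```bash
python3 - <<'E'
from h import *
W=load("w10")
g=cv2.resize(W["color"][175:285,255:365,::-1],None,fx=5,fy=5,interpolation=cv2.INTER_CUBIC);cv2.imwrite("pics/z10.png",g)
E
```

```text
(no output)
```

View pics/z10.png

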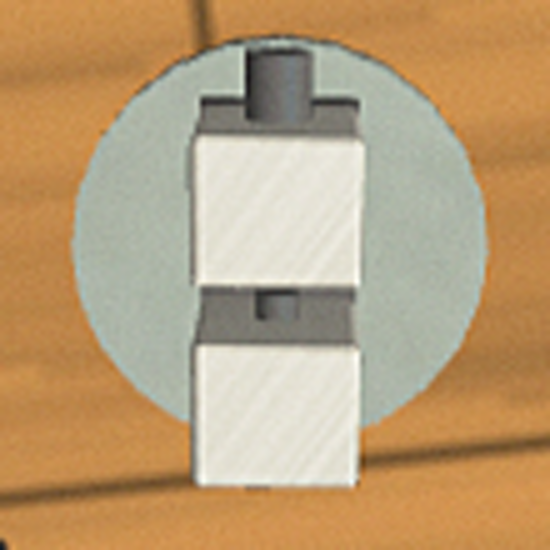

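```bash
python3 - <<'E'
from h import *
W=load("w10")
un=lambda p:(255+(p[0]+.5)/5-.5, 175+(p[1]+.5)/5-.5)
P=np.array([bp(W,*un(p),.097) for p in [(193,137),(364,137),(358,487),(194,487)]]);print(P.round(4).tolist(),P.mean(0).round(4))
d=(P[2]+P[3]-P[0]-P[1])/2;print("yaw",np.arctan2(d[1],d[0]),np.linalg.norm(d),np.linalg.norm(P[1]-P[0]))
C=np.array([bp(W,*un(p),.046) for p in [(72,240),(488,240),(280,35)]]);print("disc",C.round(4).tolist(), (C[0]+C[1])/2,np.linalg.norm(C[0]-C[1]))
c=(C[0]+C[1])/2
for t in np.linspace(0,2*np.pi,8,endpoint=False):
  u=pj(W,[.4578+.0415*np.cos(t),.2948+.0415*np.sin(t),.046]);print(np.round([(u[0]-255)*5,(u[1]-175)*5]),end=' ')
from rig import manip
q=manip.get_state()["ee_rot"];M=Ro.from_quat([q[1],q[2],q[3],q[0]]).as_matrix();print("jaw",np.arctan2(M[1,1],M[0,1])-np.pi/2, "toolz",M[:,2].round(4))
E
```

```text
[[0.423, 0.2854, 0.097], [0.4262, 0.314, 0.097], [0.4888, 0.3065, 0.097], [0.4856, 0.2775, 0.097]] [0.4559 0.2959 0.097 ]
yaw -0.12216705268806534 0.06310697919116355 0.028851496222187755
disc [[0.4497, 0.2543, 0.046], [0.459, 0.3374, 0.046], [0.4136, 0.3005, 0.046]] [0.45435688 0.29583927 0.046     ] 0.0835535161817254
[298. 448.] [433. 378.] [480. 233.] [406.  95.] [250.  50.] [110. 128.] [ 71. 277.] [150. 408.] jaw -0.11221514153371448 toolz [ 2.e-04 -8.e-04 -1.e+00]
```

>>> {"api": "move_arm", "payload": {"series": [[[0.005,-0.002,-0.015,0,0,-0.003,0.05],[0.005,-0.002,-0.022,0,0,-0.003,0.05],[0.005,-0.002,-0.025,0,0,-0.003,0.05],[0,0,-0.025,0,0,0,0.05],[0,0,-0.025,0,0,0,0.05],[0,0,-0.025,0,0,0,0.05],[0,0,-0.025,0,0,0,0.05],[0,0,-0.016,0,0,0,0.05],[0,0,-0.01,0,0,0,0.05],[0,0,-0.005,0,0,0,0.05],[0,0,0,0,0,0,0.05],[0,0,0,0,0,0,0.05],[0,0,0,0,0,0,0.05]]]}}

```text
clock: 18.52
position: [0.4562, 0.2971, 0.0715]
ee_rot: [0.001, 0.06, 0.998, 0.001]
contact_force: [-0.4, -0.2, -0.0]
width: 0.0502
```

>>> {"api": "move_arm", "payload": {"series": [[[-0.0006,-0.0012,0,0,0,0,0.04],[0,0,0,0,0,0,0.035],[0,0,0,0,0,0,0.03],[0,0,0,0,0,0,0.025],[0,0,0,0,0,0,0.02],[0,0,0,0,0,0,0.02],[0,0,0,0,0,0,0.02]]], "newtons": 50}}

```text
clock: 19.1
position: [0.4547, 0.2952, 0.0711]
ee_rot: [0.0, 0.06, 0.998, -0.0]
contact_force: [-0.9, -2.9, 6.1]
width: 0.0295
```

>>> {"api": "move_arm", "payload": {"series": [[[0,0,0,0,0,0,0.02],[0,0,0,0,0,0,0.02],[0,0,0.005,0,0,0,0.02],[0,0,0.015,0,0,0,0.02],[0,0,0.025,0,0,0,0.02],[0,0,0.025,0,0,0,0.02],[0,0,0.025,0,0,0,0.02],[0,0,0.02,0,0,0,0.02],[0,0,0.01,0,0,0,0.02],[0,0,0,0,0,0,0.02],[0,0,0,0,0,0,0.02]]], "newtons": 80}}

```text
clock: 20.02
position: [0.4538, 0.2954, 0.1942]
ee_rot: [-0.001, 0.06, 0.998, -0.0]
contact_force: [-0.9, 0.5, -8.5]
width: 0.029
```

```bash
python3 - <<'E'
from h import *
st,S=snap('wrist','w11');st,S=snap('scene','s11')
E
```

```text
{'clock': 20.0167, 'qpos': [0.4484, 0.2586, 1.6535, 0.0003, 1.2313, -1.0028], 'position': [0.4538, 0.2954, 0.1942], 'ee_rot': [-0.0009, 0.0598, 0.9982, -0.0003], 'contact_force': [-0.8782, 0.4529, -8.5435], 'moment': [-0.0125, 0.0395, 0.0611], 'width': 0.029}
{'clock': 20.0667, 'qpos': [0.4483, 0.2593, 1.6546, 0.0003, 1.2315, -1.0027], 'position': [0.4532, 0.2951, 0.1934], 'ee_rot': [-0.0017, 0.0599, 0.9982, -0.0008], 'contact_force': [0.559, -0.6728, -7.4881], 'moment': [0.0441, 0.0774, 0.0354], 'width': 0.0291}
```

View pics/w11.png

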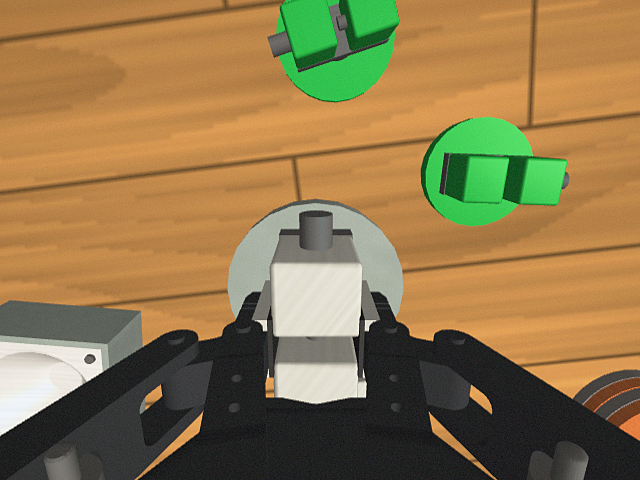

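View pics/s11.png

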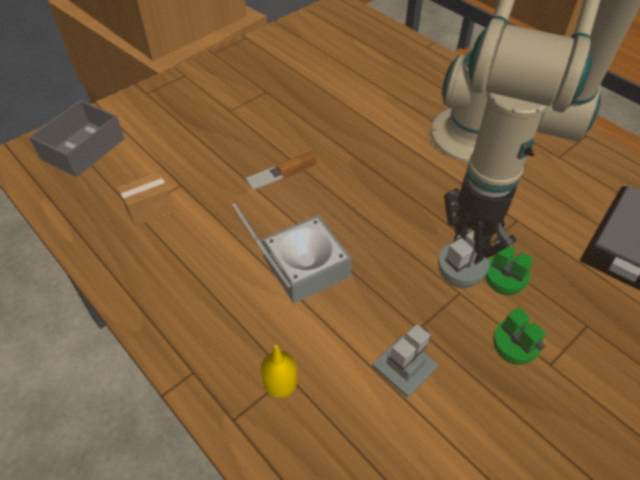

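```bash
python3 - <<'E'
from h import *
W=load("w11")
t0=np.array([.4538,.2954,.1942])
q=[-0.0009,0.0598,0.9982,-0.0003];M=Ro.from_quat([q[1],q[2],q[3],q[0]]).as_matrix()
ya=-.12
def P(dx,dy,h,lx,ly): # vice local
    c,s=np.cos(ya),np.sin(ya)
    return [t0[0]+dx+c*lx-s*ly,t0[1]+dy+s*lx+c*ly,t0[2]-.0711+h]
dx,dy=.0006,.0006
D=np.array([pj(W,P(dx,dy,.046,.0415*np.cos(t),.0415*np.sin(t))) for t in np.linspace(0,6.283,60)])
print("disc u",D[:,0].min(),D[:,0].max(),"v min",D[:,1].min())
for lx,ly in[(-.032,-.015),(-.032,.015)]: print(np.round(pj(W,P(dx,dy,.097,lx,ly)),1))
g=cv2.resize(W["color"][190:410,215:415,::-1],None,fx=3.0,fy=2.7);cv2.imwrite("pics/z11.png",cv2.resize(W["color"][190:410,215:415,::-1],None,fx=2.7,fy=2.7))
E
```

```text
disc u 227.80931281496066 403.0763621712991 v min 201.88911687592037
[267.5 260.3]
[363.6 260.4]
```

View pics/z11.png

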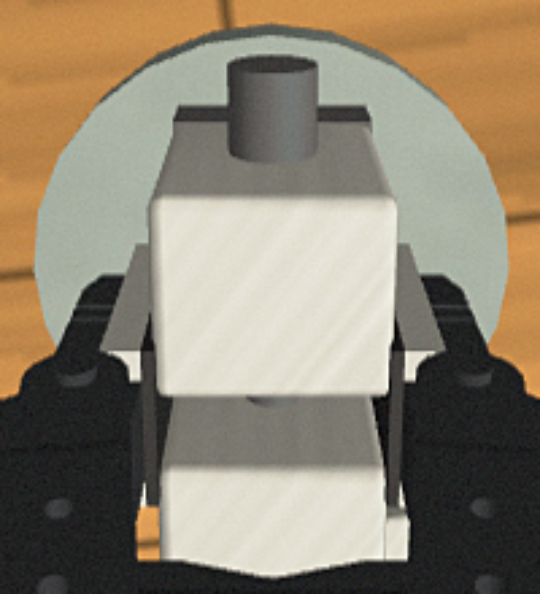

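>>> {"api": "move_arm", "payload": {"series": [[[0.003,-0.012,0,0,0,-0.005,0.02],[0.006,-0.022,0,0,0,-0.008,0.02],[0.009,-0.024,0,0,0,-0.008,0.02],[0.012,-0.024,0,0,0,-0.008,0.02],[0.012,-0.024,0,0,0,-0.008,0.02],[0.012,-0.024,0,0,0,-0.008,0.02],[0.012,-0.024,0,0,0,-0.008,0.02],[0.012,-0.024,0,0,0,-0.008,0.02],[0.012,-0.024,0,0,0,-0.008,0.02],[0.012,-0.022,0,0,0,-0.008,0.02],[0.012,-0.02,0,0,0,-0.008,0.02],[0.008,-0.012,0,0,0,0,0.02],[0.004,-0.006,0,0,0,0,0.02],[0,0,0,0,0,0,0.02],[0,0,0,0,0,0,0.02],[0,0,0,0,0,0,0.02],[0,0,0,0,0,0,0.02]]]}}

```text
clock: 21.53
position: [0.5796, 0.0349, 0.1952]
ee_rot: [-0.001, 0.101, 0.995, 0.0]
contact_force: [0.8, -0.6, -7.5]
width: 0.029
```

```bash
python3 - <<'E'
from h import *
st,S=snap('wrist','w12');st,S=snap('scene','s12')
cv2.imwrite("pics/z12.png",cv2.resize(S["color"][105:315,230:410,::-1],None,fx=2.8,fy=2.8,interpolation=cv2.INTER_CUBIC))
E
```

```text
{'clock': 21.5333, 'qpos': [-0.0601, 0.3143, 1.5689, 0.0008, 1.2594, -1.4277], 'position': [0.5796, 0.0349, 0.1952], 'ee_rot': [-0.0005, 0.1015, 0.9948, 0.0003], 'contact_force': [0.827, -0.6267, -7.5036], 'moment': [0.0021, -0.0368, 0.0096], 'width': 0.029}
{'clock': 21.5833, 'qpos': [-0.06, 0.3143, 1.5687, 0.0005, 1.2592, -1.4277], 'position': [0.5798, 0.0348, 0.1954], 'ee_rot': [-0.0003, 0.1015, 0.9948, 0.0002], 'contact_force': [-0.8403, 0.0182, -7.7118], 'moment': [-0.0256, -0.0227, -0.0381], 'width': 0.0287}
```

View pics/w12.png

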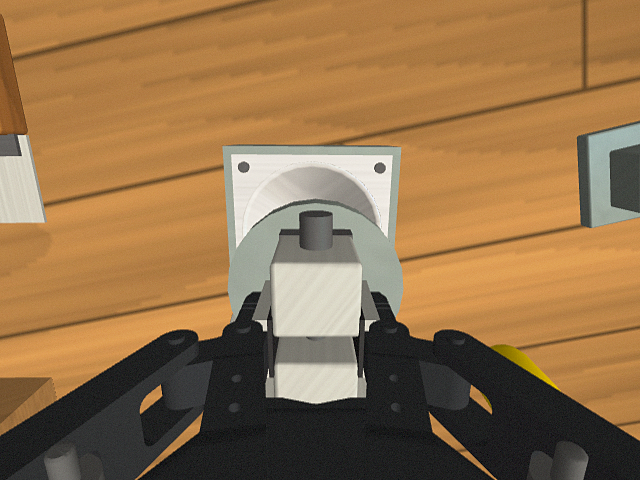

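View pics/z12.png

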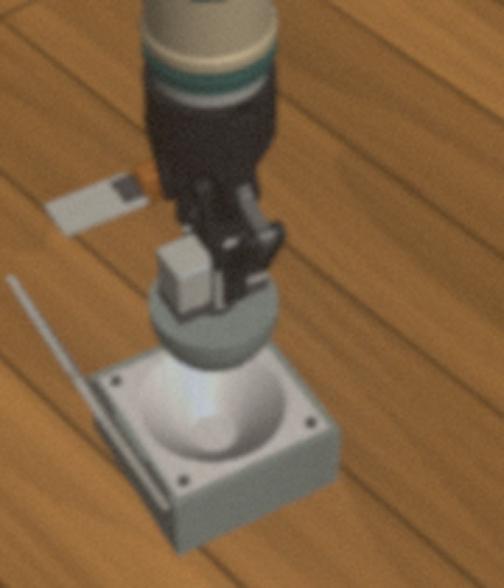

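```bash
python3 - <<'E'
from h import *
W=load("w12")
A=bp(W,223,146.5,.06);B=bp(W,400.5,146.5,.06);m=(A+B)/2;d=(B-A)/np.linalg.norm(B-A);print(np.linalg.norm(B-A))
print("center",m+.065*np.array([d[1],-d[0],0]))
for p in [(244,167),(380,168)]: print(bp(W,*p,.06))
E
```

```text
0.12862423222920477
center [0.5821874  0.03250761 0.06      ]
[ 0.52278408 -0.00620466  0.06      ]
[0.54368016 0.09168353 0.06      ]
```

>>> {"api": "move_arm", "payload": {"series": [[[0.0008,-0.0014,-0.01,0,0,0,0.02],[0.0007,-0.0014,-0.015,0,0,0,0.02],[0,0,-0.018,0,0,0,0.02],[0,0,-0.015,0,0,0,0.02],[0,0,-0.01,0,0,0,0.02],[0,0,-0.007,0,0,0,0.02],[0,0,-0.005,0,0,0,0.02],[0,0,-0.003,0,0,0,0.02],[0,0,0,0,0,0,0.02],[0,0,0,0,0,0,0.02],[0,0,0,0,0,0,0.02]]]}}

```text
clock: 22.55
position: [0.5827, 0.0308, 0.1131]
ee_rot: [0.001, 0.102, 0.995, 0.0]
contact_force: [0.3, -0.4, -7.5]
width: 0.0288
```

>>> {"api": "move_arm", "payload": {"series": [[[-0.0006,0.0005,-0.003,0,0,0,0.02],[-0.0006,0.0005,-0.003,0,0,0,0.02],[0,0,-0.002,0,0,0,0.02],[0,0,-0.001,0,0,0,0.02],[0,0,-0.0005,0,0,0,0.02],[0,0,0,0,0,0,0.02]]]}}

```text
clock: 23.05
position: [0.5808, 0.0318, 0.1026]
ee_rot: [-0.0, 0.102, 0.995, 0.0]
contact_force: [1.3, -0.1, -7.8]
width: 0.0292
```

>>> {"api": "move_arm", "payload": {"series": [[[0,0,-0.0007,0,0,0,0.02],[0,0,-0.0007,0,0,0,0.02],[0,0,0,0,0,0,0.02],[0,0,0,0,0,0,0.02]]]}}

```text
clock: 23.38
position: [0.5808, 0.0318, 0.1014]
ee_rot: [-0.0, 0.102, 0.995, 0.0]
contact_force: [-0.7, -0.3, -7.5]
width: 0.0291
```

>>> {"api": "move_arm", "payload": {"series": [[[0,0,-0.0007,0,0,0,0.02],[0,0,-0.0007,0,0,0,0.02],[0,0,0,0,0,0,0.02],[0,0,0,0,0,0,0.02]]]}}

```text
clock: 23.72
position: [0.5809, 0.0318, 0.1009]
ee_rot: [0.0, 0.102, 0.995, 0.0]
contact_force: [-2.6, -0.2, 0.5]
width: 0.0288
```

>>> {"api": "move_arm", "payload": {"series": [[[-0.0005,0,0,0,0,0,0.02],[0,0,-0.0004,0,0,0,0.02],[0,0,0,0,0,0,0.02]]], "newtons": 30}}

```text
clock: 23.97
position: [0.5807, 0.0318, 0.1005]
ee_rot: [0.001, 0.102, 0.995, 0.0]
contact_force: [-2.0, 0.3, 2.9]
width: 0.0289
```

```bash
python3 - <<'E'
from h import *
st,S=snap('scene','s13')
cv2.imwrite("pics/z13.png",cv2.resize(S["color"][105:315,230:410,::-1],None,fx=2.8,fy=2.8,interpolation=cv2.INTER_CUBIC))
E
```

```text
{'clock': 23.9667, 'qpos': [-0.0649, 0.3963, 1.7005, 0.0001, 1.0435, -1.431], 'position': [0.5807, 0.0318, 0.1005], 'ee_rot': [0.0006, 0.1022, 0.9948, 0.0001], 'contact_force': [-2.0268, 0.3138, 2.9283], 'moment': [0.0464, 0.3263, -0.0328], 'width': 0.0289}
```

View pics/z13.png

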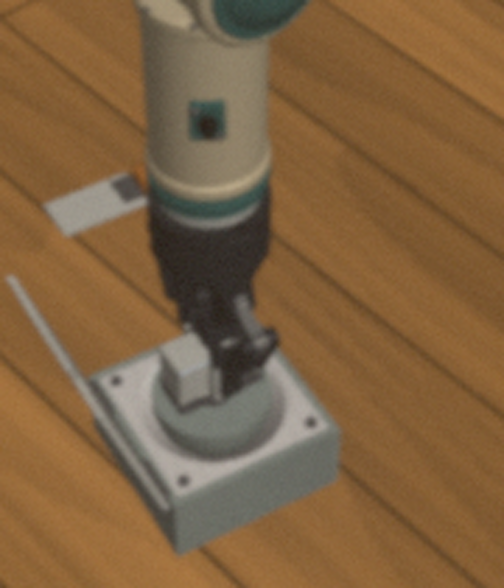

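>>> {"api": "move_arm", "payload": {"series": [[[0,0,0,0,0,0,0.03],[0,0,0,0,0,0,0.031],[0,0,0,0,0,0,0.033],[0,0,0,0,0,0,0.036],[0,0,0,0,0,0,0.04],[0,0,0,0,0,0,0.05],[0,0,0,0,0,0,0.055],[0,0,0,0,0,0,0.06],[0,0,0,0,0,0,0.06],[0,0,0,0,0,0,0.06]]]}}

```text
clock: 24.85
position: [0.5803, 0.0318, 0.0996]
ee_rot: [0.0, 0.102, 0.995, 0.0]
contact_force: [0.4, -0.1, -0.4]
width: 0.0598
```

```bash
python3 - <<'E'
from h import *
st,S=snap('wrist','w14')
E
```

```text
{'clock': 24.85, 'qpos': [-0.065, 0.3974, 1.7014, 0.0001, 1.0428, -1.431], 'position': [0.5803, 0.0318, 0.0996], 'ee_rot': [0.0, 0.1022, 0.9948, 0.0], 'contact_force': [0.3887, -0.1055, -0.4333], 'moment': [0.0148, 0.0425, 0.0074], 'width': 0.0598}
```

View pics/w14.png

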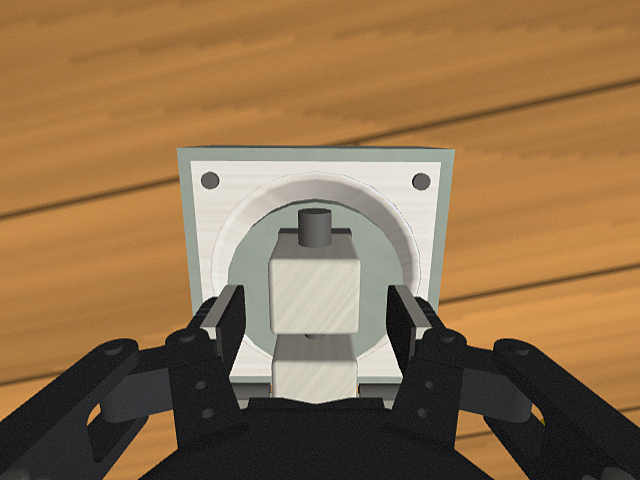

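>>> {"api": "move_arm", "payload": {"series": [[[0,0,0.005,0,0,0,0.06],[0,0,0.015,0,0,0,0.06],[0,0,0.025,0,0,0,0.06],[0,0,0.03,0,0,0,0.06],[0,0,0.03,0,0,0,0.06],[-0.01,0,0.03,0,0,0,0.06],[-0.02,0,0.02,0,0,0,0.06],[-0.02,0,0.01,0,0,0,0.06],[-0.02,0,0,0,0,0,0.06],[0,0,0,0,0,0,0.06],[0,0,0,0,0,0,0.06],[0,0,0,0,0,0,0.06]]]}}

```text
clock: 25.9
position: [0.511, 0.0318, 0.2648]
ee_rot: [0.001, 0.102, 0.995, 0.0]
contact_force: [-0.7, 0.3, -0.1]
width: 0.0602
```

```bash
python3 - <<'E'
from h import *
st,W=snap('wrist','w15')
st,S=snap('scene','s15');st,T=snap('top','t15')
cv2.imwrite("pics/z15.png",cv2.resize(S["color"][135:315,210:410,::-1],None,fx=3,fy=3,interpolation=cv2.INTER_CUBIC))
E
```

```text
{'clock': 25.9, 'qpos': [-0.0739, 0.1673, 1.5948, 0.0001, 1.3781, -1.4399], 'position': [0.511, 0.0318, 0.2648], 'ee_rot': [0.0007, 0.1022, 0.9948, 0.0001], 'contact_force': [-0.7483, 0.294, -0.1177], 'moment': [0.0495, 0.0073, 0.0299], 'width': 0.0602}
{'clock': 25.95, 'qpos': [-0.0739, 0.1681, 1.5947, 0.0001, 1.3782, -1.4399], 'position': [0.5112, 0.0318, 0.2645], 'ee_rot': [0.0003, 0.1022, 0.9948, 0.0001], 'contact_force': [0.4033, -0.315, -0.3514], 'moment': [-0.04, 0.0717, -0.0047], 'width': 0.0598}
{'clock': 26.0, 'qpos': [-0.0739, 0.1686, 1.5946, 0.0001, 1.3784, -1.4399], 'position': [0.5112, 0.0318, 0.2643], 'ee_rot': [0.0, 0.1022, 0.9948, 0.0001], 'contact_force': [0.0872, -0.2269, -0.1609], 'moment': [-0.0074, 0.0076, 0.0338], 'width': 0.0601}
```

View pics/w15.png

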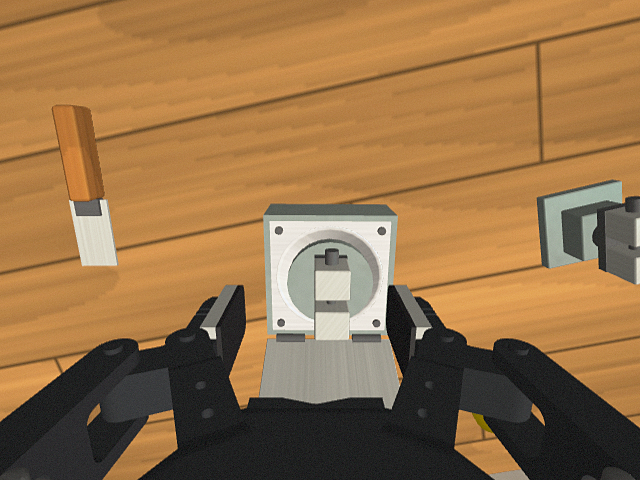

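View pics/s15.png

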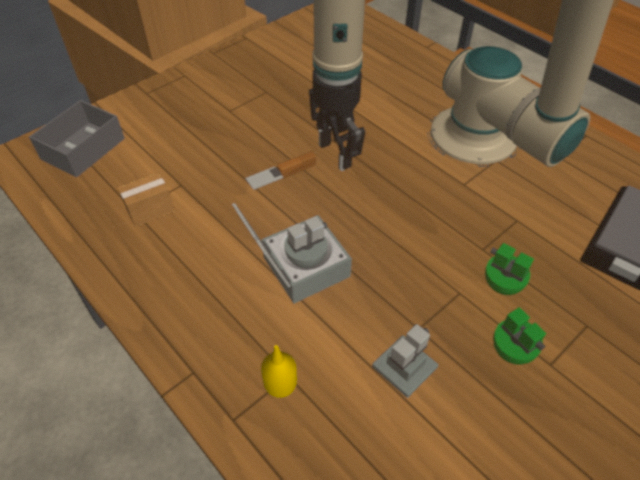

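View pics/z15.png

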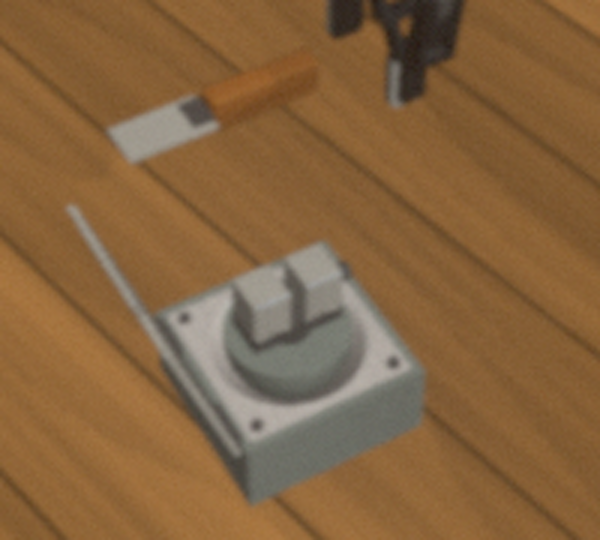

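```bash
python3 - <<'E'
from h import *
W=load("w15")
cv2.imwrite("pics/z15w.png",cv2.resize(W["color"][195:350,255:405,::-1],None,fx=3.8,fy=3.8,interpolation=cv2.INTER_CUBIC))
E
```

```text
(no output)
```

View pics/z15w.png

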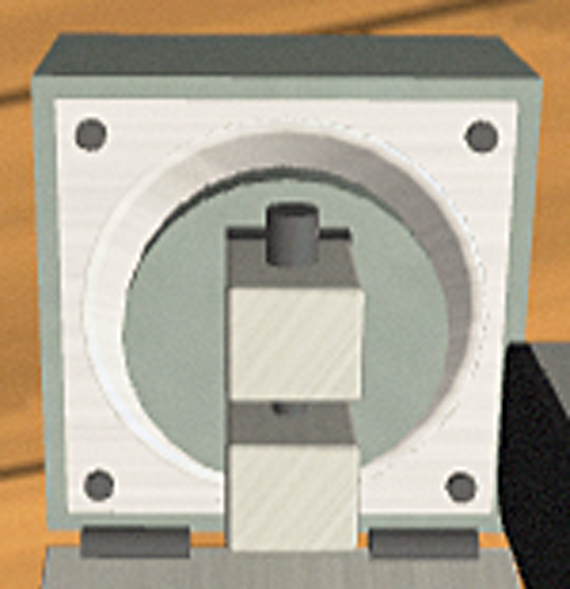

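```bash
python3 - <<'E'
from h import *
W=load("w15")
un=lambda p:(255+(p[0]+.5)/3.8-.5,195+(p[1]+.5)/3.8-.5)
H=np.array([bp(W,*un(p),.1265) for p in [(229,288),(363,288),(357,550),(230,550)]])
print("head",H.mean(0).round(4),np.linalg.norm(H[0]-H[3]),np.linalg.norm(H[0]-H[1]))
K=np.array([bp(W,*un(p),.06) for p in [(32,76),(541,76),(500,529),(47,527)]]);print("housing",K.mean(0).round(4),np.linalg.norm(K[0]-K[1]))
c=np.array([.5817,.0327])
for z,cc in [(.0755,K.mean(0)[:2])]:
  D=np.array([pj(W,[cc[0]+.0412*np.cos(t),cc[1]+.0412*np.sin(t),z]) for t in np.linspace(0,6.283,90)]);D=(D-[255,195])*3.8
  print("pred disc u",D[:,0].min(),D[:,0].max(),"vmin",D[:,1].min())
E
```

```text
head [0.5794 0.0326 0.1265] 0.06289847032337721 0.02844538413037742
housing [0.5806 0.0315 0.06  ] 0.12888697951106542
pred disc u 119.06531205220993 442.1521712146665 vmin 180.01331694711016
```

```bash
python3 -c "
from rig import manip
print(manip.get_state()['clock'],manip.sign_off())"
```

```text
the job is handed in; nothing more can be done
26.05 None
```

The job is handed in at about 26 s of robot time. No verdict came back, so what follows rests on my own checks.

- **Cover:** I slid the scraper blade under the tongue and levered the cover up along its arc. From the final blade position it stands at about 1.86 rad, and the last pictures show it leaning back past upright. The gripper stayed about 100 mm behind the blade tip, clear of the cover.
- **Scraper:** I laid it flat on the bench to the right of the housing and let go. It was still lying there in the last pictures.
- **Domed vice:** I gripped it by its head and lowered it into the seat with light contact of roughly 10 N, then released it. It touched down at the expected height; the tool stood at z = 0.1005 m against a predicted 0.1006 m.
- **Centring and tilt:** After release the vice's base disc lay about 1 mm from the seat axis. The head-to-housing offset was about 1.6 mm, which puts any tilt at about 0.03 rad.
- **Bystanders and robot:** The block-footed vice, carton and bottle look unmoved by eye in the last scene picture; I did not measure them. The arm ended clear of everything, with no contact force.

Two readings disagreed slightly. The fixed cameras and the wrist camera placed the seat and the vice 2 to 3 mm apart, so I aimed the vice mainly by the wrist camera and let the cone centre it. While lowering, I felt a sideways push of about 2.6 N, so I shifted 0.5 mm; about 2 N remained, and it was gone after release.

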